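# Compass swing of the radiosondes

### The job

Swing the radiosonde compasses: lay every radiosonde shell lengthwise on its own black pad of the turntable, then turn the turntable by its crank post anticlockwise through a full turn, passing the red index mark once and stopping with the post at the mark the second time. Then turn the brass lock ring clockwise to its red locked mark, and only after that move all the shells into the blue tray, lying flat, side by side, leaving turntable and lock as set. Do not disturb the other things on the shelf.

Things in the scene. Friction and masses are not known exactly. Their poses are not given: they have to be found in the camera images.
- sonde1: radiosonde shell: grey aluminium rounded box with an orange band and a white stub at one end (the stub is +x), 90 mm long (x), 44 mm wide (y), 40 mm high; 160 g; origin at the centre of its underside. Two or three shells are present; an absent one reads None
- sonde1_mid (a point): centre of the box of sonde1, 20 mm above its underside; same axes as the body
- sonde2: radiosonde shell: grey aluminium rounded box with an orange band and a white stub at one end (the stub is +x), 90 mm long (x), 44 mm wide (y), 40 mm high; 160 g; origin at the centre of its underside. Two or three shells are present; an absent one reads None
- sonde2_mid (a point): centre of the box of sonde2, 20 mm above its underside; same axes as the body
- sonde3: radiosonde shell: grey aluminium rounded box with an orange band and a white stub at one end (the stub is +x), 90 mm long (x), 44 mm wide (y), 40 mm high; 160 g; origin at the centre of its underside. Two or three shells are present; an absent one reads None
- sonde3_mid (a point): centre of the box of sonde3, 20 mm above its underside; same axes as the body
- platter (a joint): angle of the white round turntable (300 mm across, 14 mm thick, flat top 45 mm above the shelf) on its upright axle, rad, growing anticlockwise seen from above. At 0 (and again at 6.283) the crank post stands at the red index mark; it starts short of 0 (-0.6 to -0.1), and has stops at -0.7 and 7.0; about 1.3 N at the crank post moves it
- platter_center (a point): centre of the turntable's top face, 45 mm above the shelf, on its axle; turns with it (its -x axis points to the crank post)
- pad_a (a point): centre of a black rectangular pad 100 x 54 mm painted flush on the turntable, 85 mm from the axle; its length runs radially, along the turntable's y. On its top face
- pad_b (a point): the same, second pad, across the axle from the crank post; its length runs radially, along the turntable's x
- pad_c (a point): the same, third pad, across the axle from pad_a; its length runs radially, along the turntable's y
- crank_grip (a point): middle of the black crank post on the turntable, 120 mm from the axle: upright, 26 mm across, free to spin on its own pin; grip here or a little higher; its top is 16 mm above this point, the turntable's face 41 mm below it
- index_mark (a point): red index mark on a small tab of the green base just outside the turntable's rim; the crank post stands beside it, on the line from axle to mark, at platter 0 and 6.283
- lock_ring (a joint): angle of the brass lock ring on the grey pedestal beside the turntable, rad, growing clockwise seen from above; 0 = pointer at the white free mark, 1.2 = pointer at the red locked mark; it can be overturned to a stop at 1.5; it starts at 0 to 0.3; stiff, about 0.12 N m. It is only a mark of the lock: it does not really block the turntable
- ring_grip (a point): on the lock ring's axis, in the brass finger bar that stands across the ring: bar 64 mm long (point x; the red pointer end is -x), 16 mm wide (point y), 32 mm high, its top 12 mm above this point; take it across its 16 mm width
- lock_mark (a point): red locked mark on the pedestal's face, 44 mm from the ring's axis
- tray_in (a point): centre of the inner floor (5 mm above the shelf) of the blue finished tray, fixed: inside 260 mm (x) by 130 mm (y), walls 5 mm thick, rim 30 mm above the shelf; axes along the tray
- insulator: bystander: chipped white porcelain insulator, 68 mm across, 100 mm tall, standing; origin at the centre of its underside
- spanner1: bystander: steel spanner 170 mm long, lying flat; origin at the centre of its underside (its handle lies to -x)
- spanner2: bystander: steel spanner 150 mm long, lying flat; origin at the centre of its underside (its handle lies to -x)
- bung: bystander: black rubber bung, 46 mm across, 36 mm tall; origin at the centre of its underside
Things that resemble listed ones, but are neither listed nor needed, are in the scene too. Leave any green or turquoise look-alike of the sonde3 alone.

How it is judged:
On the way, in this order (a step that is already met when the one before it is completed fails the run):
1. every shell lies lengthwise on a pad (centre within 22 mm, 15 degrees), released and at rest, the turntable not yet turned (platter below 0.5) and the lock ring still free (below 0.6) (((horizontal distance between sonde1_mid and pad_a below 0.022 m and angle between the x axis of sonde1_mid and the y axis of platter_center, either way round below 0.26 rad) or (horizontal distance between sonde1_mid and pad_b below 0.022 m and angle between the x axis of sonde1_mid and the x axis of platter_center, either way round below 0.26 rad) or (horizontal distance between sonde1_mid and pad_c below 0.022 m and angle between the x axis of sonde1_mid and the y axis of platter_center, either way round below 0.26 rad)) and z of sonde1_mid in the frame of platter_center between 0.01 and 0.032 m and ((horizontal distance between sonde2_mid and pad_a below 0.022 m and angle between the x axis of sonde2_mid and the y axis of platter_center, either way round below 0.26 rad) or (horizontal distance between sonde2_mid and pad_b below 0.022 m and angle between the x axis of sonde2_mid and the x axis of platter_center, either way round below 0.26 rad) or (horizontal distance between sonde2_mid and pad_c below 0.022 m and angle between the x axis of sonde2_mid and the y axis of platter_center, either way round below 0.26 rad)) and z of sonde2_mid in the frame of platter_center between 0.01 and 0.032 m and ((horizontal distance between sonde3_mid and pad_a below 0.022 m and angle between the x axis of sonde3_mid and the y axis of platter_center, either way round below 0.26 rad) or (horizontal distance between sonde3_mid and pad_b below 0.022 m and angle between the x axis of sonde3_mid and the x axis of platter_center, either way round below 0.26 rad) or (horizontal distance between sonde3_mid and pad_c below 0.022 m and angle between the x axis of sonde3_mid and the y axis of platter_center, either way round below 0.26 rad)) and z of sonde3_mid in the frame of platter_center between 0.01 and 0.032 m and linear speed of each of sonde1, sonde2, sonde3 below 0.03 m/s and value of joint platter below 0.5 rad and value of joint lock_ring below 0.6 rad and contact force between the fingers and sonde1 below 0.1 N and contact force between the fingers and sonde2 below 0.1 N and contact force between the fingers and sonde3 below 0.1 N), for 0.3 s.
2. turntable turned on through a full turn and stopped at the index mark (platter 6.283 +- 0.16), shells on their pads, lock ring still free (((horizontal distance between sonde1_mid and pad_a below 0.022 m and angle between the x axis of sonde1_mid and the y axis of platter_center, either way round below 0.26 rad) or (horizontal distance between sonde1_mid and pad_b below 0.022 m and angle between the x axis of sonde1_mid and the x axis of platter_center, either way round below 0.26 rad) or (horizontal distance between sonde1_mid and pad_c below 0.022 m and angle between the x axis of sonde1_mid and the y axis of platter_center, either way round below 0.26 rad)) and z of sonde1_mid in the frame of platter_center between 0.01 and 0.032 m and ((horizontal distance between sonde2_mid and pad_a below 0.022 m and angle between the x axis of sonde2_mid and the y axis of platter_center, either way round below 0.26 rad) or (horizontal distance between sonde2_mid and pad_b below 0.022 m and angle between the x axis of sonde2_mid and the x axis of platter_center, either way round below 0.26 rad) or (horizontal distance between sonde2_mid and pad_c below 0.022 m and angle between the x axis of sonde2_mid and the y axis of platter_center, either way round below 0.26 rad)) and z of sonde2_mid in the frame of platter_center between 0.01 and 0.032 m and ((horizontal distance between sonde3_mid and pad_a below 0.022 m and angle between the x axis of sonde3_mid and the y axis of platter_center, either way round below 0.26 rad) or (horizontal distance between sonde3_mid and pad_b below 0.022 m and angle between the x axis of sonde3_mid and the x axis of platter_center, either way round below 0.26 rad) or (horizontal distance between sonde3_mid and pad_c below 0.022 m and angle between the x axis of sonde3_mid and the y axis of platter_center, either way round below 0.26 rad)) and z of sonde3_mid in the frame of platter_center between 0.01 and 0.032 m and value of joint platter between 6.123 and 6.443 rad and velocity of joint platter between -0.05 and 0.05 rad/s and value of joint lock_ring below 0.6 rad), for 0.3 s.
3. lock ring at its locked mark (1.2 +- 0.13), turntable still at the index mark, shells on their pads (((horizontal distance between sonde1_mid and pad_a below 0.022 m and angle between the x axis of sonde1_mid and the y axis of platter_center, either way round below 0.26 rad) or (horizontal distance between sonde1_mid and pad_b below 0.022 m and angle between the x axis of sonde1_mid and the x axis of platter_center, either way round below 0.26 rad) or (horizontal distance between sonde1_mid and pad_c below 0.022 m and angle between the x axis of sonde1_mid and the y axis of platter_center, either way round below 0.26 rad)) and z of sonde1_mid in the frame of platter_center between 0.01 and 0.032 m and ((horizontal distance between sonde2_mid and pad_a below 0.022 m and angle between the x axis of sonde2_mid and the y axis of platter_center, either way round below 0.26 rad) or (horizontal distance between sonde2_mid and pad_b below 0.022 m and angle between the x axis of sonde2_mid and the x axis of platter_center, either way round below 0.26 rad) or (horizontal distance between sonde2_mid and pad_c below 0.022 m and angle between the x axis of sonde2_mid and the y axis of platter_center, either way round below 0.26 rad)) and z of sonde2_mid in the frame of platter_center between 0.01 and 0.032 m and ((horizontal distance between sonde3_mid and pad_a below 0.022 m and angle between the x axis of sonde3_mid and the y axis of platter_center, either way round below 0.26 rad) or (horizontal distance between sonde3_mid and pad_b below 0.022 m and angle between the x axis of sonde3_mid and the x axis of platter_center, either way round below 0.26 rad) or (horizontal distance between sonde3_mid and pad_c below 0.022 m and angle between the x axis of sonde3_mid and the y axis of platter_center, either way round below 0.26 rad)) and z of sonde3_mid in the frame of platter_center between 0.01 and 0.032 m and value of joint platter between 6.123 and 6.443 rad and value of joint lock_ring between 1.07 and 1.33 rad), for 0.3 s.
At the end, for the whole second after the job is handed in: every shell lies flat at rest on the floor of the tray (not stacked or on end), the turntable at the index mark (6.283 +- 0.16 rad), the lock ring at its locked mark (1.2 +- 0.13 rad) (x of sonde1_mid in the frame of tray_in between -0.115 and 0.115 m and y of sonde1_mid in the frame of tray_in between -0.05 and 0.05 m and z of sonde1_mid in the frame of tray_in between 0.01 and 0.032 m and linear speed of each of sonde1, sonde2, sonde3 below 0.03 m/s and x of sonde2_mid in the frame of tray_in between -0.115 and 0.115 m and y of sonde2_mid in the frame of tray_in between -0.05 and 0.05 m and z of sonde2_mid in the frame of tray_in between 0.01 and 0.032 m and x of sonde3_mid in the frame of tray_in between -0.115 and 0.115 m and y of sonde3_mid in the frame of tray_in between -0.05 and 0.05 m and z of sonde3_mid in the frame of tray_in between 0.01 and 0.032 m and value of joint platter between 6.123 and 6.443 rad and value of joint lock_ring between 1.07 and 1.33 rad); the robot touches nothing.
It fails at once if a bystander shifted more than 60 mm (distance of any of insulator, spanner1, spanner2, bung from where it was at the start of the episode above 0.06 m).
It fails at once if the insulator tipped over (angle between insulator's own z axis and vertical above 0.5 rad).
Of sonde1, sonde2, sonde3 only 2 to 3 are there at a start; the rules pass over those that are not, and their reading is None.
At some moment in a run one of sonde1, sonde2, sonde3 may be knocked a few centimetres aside while the robot is not near it.
Once in a run the grip may slacken for a moment while it holds something.
It also fails if it takes over 210 s, if anything falls off the work surface, if the arm or the gripper's body presses on something with over 40 N, if the wrist force passes 120 N, or if a joint passes its speed limit or range.

### The arm

A 6-joint arm with a two-finger parallel gripper is mounted at the origin on the work surface. World frame = base frame: x ahead of the robot, y to its left, z up, the work surface at z = 0. Lengths are in m, angles in rad, forces in N, time in s.
With the tool pointing down it reaches from about 0.375 to 0.9 m from the base axis. Payload 3.1 kg.
Tool frame: the origin (TCP) lies at the very end of the fingers, on their centre line; the grasp point (between the pads) lies 19 mm behind it; z points along the fingers, y is the direction in which the jaws open and shut (so a half turn about z gives the same grasp; the last joint's range is limited). The gripper opens to 87 mm and grips with 3 to 60 N. Pads are 19 mm wide; open, the fingers measure 117 mm over their backs; the gripper's body (75 mm by 190 mm) begins 51 mm behind the grasp point.
Start: joints at [0.995, 0.527, 1.433, -0, 1.181, -0.178], TCP at [0.242, 0.576, 0.223] pointing down, gripper open.
Joint ranges: [-3.08, 3.08], [-0.75, 2.2], [0.22, 2.44], [-1.43, 4.57], [0, 2.65], [-2.85, 2.85]. Speed limits (rad/s): [2.79, 2.79, 3.14, 3.14, 3.14, 3.14].

### API

Orientations are given as a unit quaternion [x, y, z, w].
In Python, from rig import robot gives the robot as it stands.
- The arm moves only by the tool arm_command, never from a script. Its argument "targets" is a list of rows, each a list of 5 numbers: the shift along the tool's x, y, z in cm, then the turn about the tool's z in rad, then the finger opening in cm, from 0 to 8.7. In form: [[dx, dy, dz, spin, hand], ...]. A call has 1 to 5 rows; each row is the pose to reach, as a shift and turn from the pose commanded when the call began, along the tool's axes at that moment; what a row does not reach only later rows make up. A row lasts 1/8 s, in which the tool goes at most 62.5 mm and 10.7 degrees, less where a joint would pass 70% of its speed; a pose out of reach is approached as far as the arm can. A call with a gripper value outside its range is refused whole. The fingers move at their own pace and stop on an object; "newtons" is the grip in N (left out, the last holds). Time passes only in rows, so rows that repeat a pose let the fingers close. It gives the time, the measured TCP pose, the force and the opening at its end, in the units of the state.
- robot.get_obs(): the state, without advancing time (a new reading comes with each control period).
- robot.camera(name): name is "scene" or "top"; returns (picture, depth): 384x512x3 uint8, red, green, blue; 384x512 float32, m along the optical axis (not along the pixel's ray), 0 where there is no reading.
- robot.camera_model(name): a dict with "mtx" (3x3 intrinsics, pixels), "k1" (the pictures are not rectified: a ray, as slopes to the right and down, at radius r is drawn at 1 + k1 r^2 times it, then the intrinsics apply), "extrinsics" (4x4, takes a point from world to camera coordinates). Camera axes: x right, y up, looking along -z (the intrinsics and any distortion apply to the point x, -y, -z); pixel columns grow to the right and rows downward; lengths in m; the calibration is good to about 2 mm. A picture is of the moment at which its call begins. camera_model takes no time and is no camera call.
- robot.hand_in(): hands the job in, once; it reports no verdict.
The state is a dict: "time": time; "q": joint angles; "joint_velocities": joint speeds; "joint_torque": joint torques, N m; "position": TCP position; "tool_rot": TCP orientation; "ft_force": force on the tool from outside, world axes, zero at the start; "moment": the same for the moment, N m; "grip_width": finger opening in m.
Only numpy, scipy, OpenCV 4.12 (cv2) and the standard library are available. Lean on these libraries where they do the work, as an engineer would, in place of code of your own. Each camera call takes 0.05 s, during which the arm holds its last target.

## Working session

There is one attempt and no reset: what is moved stays moved. The work goes in short steps, Python scripts to look and compute and a tool call to move; the robot and the scene stay as the last step left them, time stands still between calls to the robot, and variables do not carry over. Pictures are saved under pics/ and viewed, and the job is handed in when it is done.

Besides the shell and the picture viewer there is one more tool, called after "Call:" in YAML: its name, and indented under it one key for each argument. arm_command: Moves the arm, as the interface text tells. Its arguments: {"type":"object","properties":{"targets":{"type":"array","items":{"type":"array","items":{"type":"number"}}},"newtons":{"type":"number"}},"required":["targets"]}

```bash
ls; mkdir -p pics; python3 - <<'E'
from rig import robot
import cv2
for n in ["scene","top"]:
    p,d=robot.camera(n); cv2.imwrite(f"pics/{n}0.png",p[:,:,::-1])
    import numpy as np; np.save(f"pics/{n}0d.npy",d)
    m=robot.camera_model(n); print(n,m)
print(robot.get_obs())
E
```

```text
pics
scene {'mtx': array([[484.2963339 ,   0.        , 253.80178109],
       [  0.        , 484.2963339 , 199.4331521 ],
       [  0.        ,   0.        ,   1.        ]]), 'k1': -0.004975428027980237, 'extrinsics': array([[-0.56067706,  0.82798018,  0.00948948,  0.24771784],
       [-0.67348159, -0.46266381,  0.57651083,  0.3334464 ],
       [ 0.48172998,  0.31684541,  0.8170344 , -1.82769328],
       [ 0.        ,  0.        ,  0.        ,  1.        ]])}
top {'mtx': array([[405.64277012,   0.        , 262.40608315],
       [  0.        , 405.64277012, 188.4460943 ],
       [  0.        ,   0.        ,   1.        ]]), 'k1': -0.11829552092312798, 'extrinsics': array([[-0.02812076, -0.99951837, -0.01312461,  0.07509156],
       [ 0.99848972, -0.02870691,  0.04684227, -0.48153414],
       [-0.04719648, -0.01178754,  0.99881607, -1.19544608],
       [ 0.        ,  0.        ,  0.        ,  1.        ]])}
{'time': 0.1, 'q': array([ 9.94500645e-01,  5.28366742e-01,  1.43376887e+00,  1.82406554e-05,
        1.18140247e+00, -1.78502819e-01]), 'joint_velocities': array([-9.87954364e-05,  5.60870579e-04, -3.95368072e-03,  9.93875928e-04,
       -1.23909382e-03, -4.97429635e-04]), 'joint_torque': array([ 1.12860901e-04, -4.40984631e+01, -1.77150249e+01,  6.35220297e-02,
        5.34341822e-02, -5.01398586e-05]), 'position': array([0.24172168, 0.57565271, 0.22167515]), 'tool_rot': array([ 1.97590948e-01,  9.80284077e-01, -9.01149127e-04, -3.66288371e-04]), 'ft_force': array([ 0.71156421,  0.15208627, -0.44296593]), 'moment': array([ 0.03249881,  0.01960449, -0.0061914 ]), 'grip_width': 0.08710358343514535}
```

View pics/scene0.png

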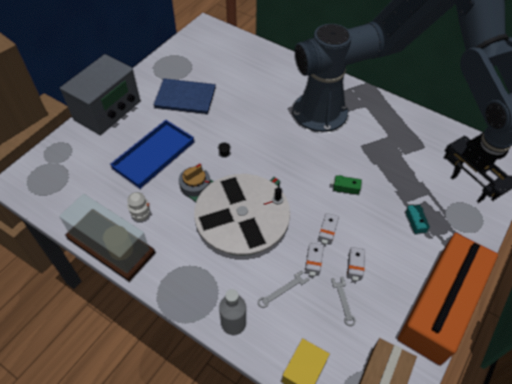

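View pics/top0.png

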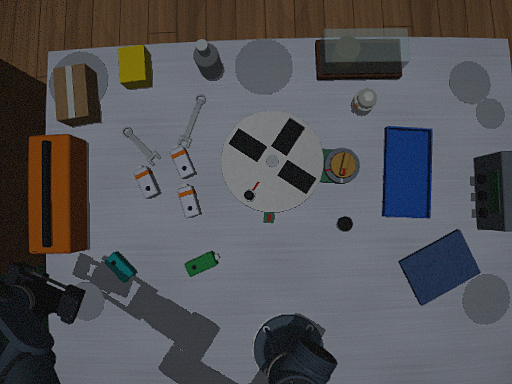

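Both views show three grey shells with orange bands, at top-view px (182,163), (147,182) and (188,201). The look-alikes are the green box (201,263) and the turquoise one (120,265), both to be left alone. The turntable is at (272,160), the ring at (343,165), the tray at (408,172), the spanners at (193,120) and (141,145), and the bung at (345,224).

```bash
cat > h.py <<'E'
import numpy as np, cv2
from rig import robot
from scipy.spatial.transform import Rotation as R
def cam(n):
    m=robot.camera_model(n); return np.array(m["mtx"]),m["k1"],np.array(m["extrinsics"])
def cast(n,uv,z):
    K,k1,E=cam(n); uv=np.atleast_2d(np.float64(uv))
    p=cv2.undistortPoints(uv[:,None],K,np.array([k1,0,0,0,0.]))[:,0]
    d=np.c_[p[:,0],-p[:,1],-np.ones(len(p))]@E[:3,:3]   # R^T d
    c=-E[:3,:3].T@E[:3,3]
    s=(z-c[2])/d[:,2]
    return c+s[:,None]*d
def proj(n,P):
    K,k1,E=cam(n); P=np.atleast_2d(np.float64(P)); q=P@E[:3,:3].T+E[:3,3]
    q=q*[1,-1,-1]
    return cv2.projectPoints(q[:,None],np.zeros(3),np.zeros(3),K,np.array([k1,0,0,0,0.]))[0][:,0]
def snap(n,tag):
    p,d=robot.camera(n); b=np.ascontiguousarray(p[:,:,::-1]); cv2.imwrite(f"pics/{tag}.png",b); np.save(f"pics/{tag}d.npy",d); return b,d
def crop(b,x0,y0,x1,y1,f,tag):
    cv2.imwrite(f"pics/{tag}.png",cv2.resize(b[y0:y1,x0:x1],None,fx=f,fy=f,interpolation=cv2.INTER_CUBIC))
def loc(tgt,yaw=None):
    """shift (cm, tool axes) from current measured TCP to target world TCP; yaw = desired jaw direction angle(world, rad)"""
    o=robot.get_obs(); r=R.from_quat(o["tool_rot"]).as_matrix()
    dx=r.T@(np.array(tgt)-o["position"])*100
    out=[*np.round(dx,2)]
    jy=np.arctan2(r[1,1],r[0,1])
    if yaw is not None:
        # spin +a about tool z (down) turns jaw dir by -a in world
        a=-(yaw-jy); a=(a+np.pi/2)%np.pi-np.pi/2; out.append(round(a,3))
    return out,"jaw",round(jy,3),"q6",round(o["q"][5],2)
E
python3 - <<'E'
from h import *
b=cv2.imread("pics/top0.png"); crop(b,115,100,225,225,5,"c_sh")
crop(b,210,95,370,235,5,"c_tt")
d=np.load("pics/top0d.npy")
print(cast("top",[[182,163],[147,182],[188,201],[272,160],[343,165],[408,172]],0))
# heights from depth
K,k1,E=cam("top")
for u,v in [(182,160),(147,180),(188,198),(272,165),(343,165),(300,240),(272,218)]:
    x,y=cv2.undistortPoints(np.float64([[[u,v]]]),K,np.array([k1,0,0,0,0.]))[0,0]
    z=d[v,u]; P=E[:3,:3].T@(np.array([x*z,-y*z,-z])-E[:3,3]); print(u,v,P.round(3))
E
```

```text
[[ 0.56840253  0.30350252  0.        ]
 [ 0.51380891  0.41267777  0.        ]
 [ 0.45254443  0.28724826  0.        ]
 [ 0.56905541  0.03016775  0.        ]
 [ 0.54791171 -0.18387135  0.        ]
 [ 0.52140398 -0.38310422  0.        ]]
182 160 [0.573 0.295 0.039]
147 180 [0.516 0.399 0.045]
188 198 [0.46  0.279 0.04 ]
272 165 [0.549 0.031 0.049]
343 165 [ 0.539 -0.167  0.091]
300 240 [ 0.326 -0.047 -0.002]
272 218 [0.396 0.036 0.036]
```

View pics/c_sh.png

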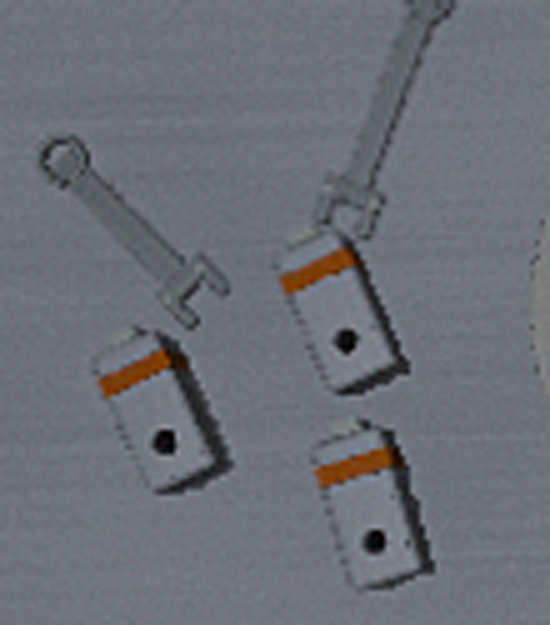

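View pics/c_tt.png

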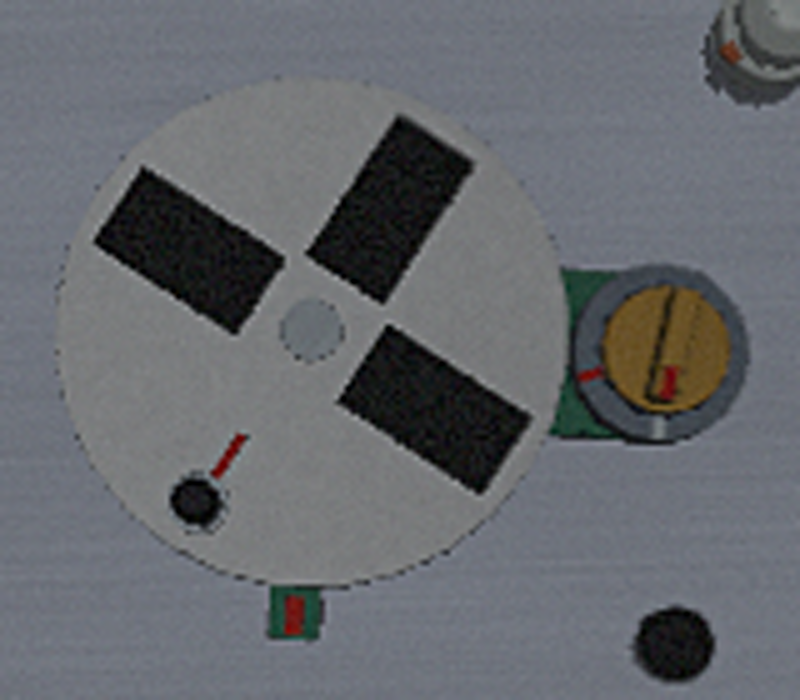

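```bash
cat >> h.py <<'E'
def shells(b,n="top",ztop=0.04,roi=None,draw=None):
    """orange band contours -> neighbourhood top face"""
    hsv=cv2.cvtColor(b,cv2.COLOR_BGR2HSV)
    org=cv2.inRange(hsv,(4,150,90),(16,255,255)); 
    if roi: 
        mm=np.zeros_like(org); mm[roi[1]:roi[3],roi[0]:roi[2]]=255; org&=mm
    cs,_=cv2.findContours(org,cv2.RETR_EXTERNAL,cv2.CHAIN_APPROX_NONE); out=[]
    for c in cs:
        a=cv2.contourArea(c)
        if a<15 or a>200: continue
        out.append((cv2.minAreaRect(c),a))
    return out
E
python3 - <<'E'
from h import *
b=cv2.imread("pics/top0.png"); hsv=cv2.cvtColor(b,cv2.COLOR_BGR2HSV)
for r,a in shells(b): print("orange",np.round(r[0],1),np.round(r[1],1),round(r[2]),a)
for u,v in [(182,158),(184,175),(190,168),(160,190),(143,190),(155,200),(190,210),(247,160)]: print((u,v),b[v,u])
k=cv2.inRange(b,(0,0,0),(45,45,45)); cs,_=cv2.findContours(k,cv2.RETR_EXTERNAL,cv2.CHAIN_APPROX_NONE)
for c in cs:
    a=cv2.contourArea(c); 
    if 6<a<900: r=cv2.minAreaRect(c); print("black",np.round(r[0],1),np.round(r[1],1),round(r[2]),a)
E
```

```text
orange [185.3 192.9] [ 3.4 14.6] 73 36.5
orange [141.4 174.3] [ 3.6 13.9] 63 35.5
orange [177.9 153.8] [ 3.1 14.3] 63 36.0
(182, 158) [134 123 118]
(184, 175) [143 131 128]
(190, 168) [145 134 129]
(160, 190) [84 78 76]
(143, 190) [132 121 115]
(155, 200) [132 120 114]
(190, 210) [62 59 57]
(247, 160) [130 127 126]
black [295.5 380.5] [ 5. 31.] 90 95.0
black [  4.5 342.5] [ 9. 27.] 0 117.0
black [126.2 280.3] [2.1 7.1] 45 7.0
black [193.5 267. ] [4. 3.] 90 9.0
black [113.5 267. ] [12.  7.] 90 31.0
black [125.9 262.1] [29.2  7.5] 55 81.5
black [425.1 248.7] [21.6 70.8] 43 25.5
black [ 82.1 229. ] [ 6.2 12.2] 53 9.5
black [344.5 223.5] [13. 15.] 90 151.5
black [ 78.5 231. ] [15. 42.] 0 164.0
black [189.5 207.5] [3. 3.] 90 7.0
black [248.5 195. ] [8. 9.] 90 56.0
black [147.5 188. ] [4. 3.] 90 11.0
black [383.4 197.5] [ 1.8 35. ] 2 19.0
black [153.6 182.3] [29.1 10.3] 88 27.0
black [183.5 168. ] [4. 3.] 90 8.0
black [ 78.4 191. ] [52.4 15.7] 88 123.5
black [ 79.4 167.2] [ 9.1 12.6] 82 6.5
black [328.  176.7] [30.5 15.9] 49 16.5
black [296.3 176.6] [34.  18.6] 33 582.0
black [ 46.5 193.5] [105.   9.] 90 841.5
black [ 78.7 151.8] [13.1 26.7] 11 109.5
black [247.3 144.7] [34.2 18.3] 33 571.5
black [424.2 165.3] [96.2 35.6] 67 109.5
black [384.9 152. ] [ 2.  50.1] 2 34.5
black [287.5 136.5] [18.  33.6] 34 557.0
black [ 88.9 100.2] [37.6 62.4] 25 720.5
black [210.5  68.5] [20.2 23.5] 70 239.5
black [204.5  52.3] [ 7.7 10.9] 66 41.0
black [145.   50.7] [7.2 3.2] 53 7.0
```

```bash
cat >> h.py <<'E'
def heights(n,d):
    K,k1,E=cam(n); H,W=d.shape; g=np.stack(np.meshgrid(np.arange(W),np.arange(H)),-1).reshape(-1,1,2).astype(float)
    p=cv2.undistortPoints(g,K,np.array([k1,0,0,0,0.]))[:,0]; z=d.reshape(-1).astype(float)
    P=(np.c_[p[:,0]*z,-p[:,1]*z,-z]-E[:3,3])@E[:3,:3]
    P[z==0]=np.nan
    return P.reshape(H,W,3)
def shellpose(b,d,base=0.0,verbose=True):
    """shells from top view; base = height of the underside"""
    P=heights("top",d); P=cv2.medianBlur(P.astype(np.float32),3)
    hm=((P[...,2]>base+.025)&(P[...,2]<base+.06)).astype(np.uint8)
    res=[]
    for r,a in shells(b):
        bc=np.array(r[0]); w=cast("top",[bc],base+.04)[0]
        L=cv2.connectedComponents(hm)[1]; l=L[int(round(bc[1])),int(round(bc[0]))]
        if l==0: print("no comp",bc); continue
        c,_=cv2.findContours((L==l).astype(np.uint8),cv2.RETR_EXTERNAL,cv2.CHAIN_APPROX_NONE)
        q=cast("top",c[0][:,0,:].astype(float),base+.04)[:,:2].astype(np.float32)
        rr=cv2.minAreaRect(q); bx=cv2.boxPoints(rr)
        e=[bx[1]-bx[0],bx[2]-bx[1]]; e=max(e,key=np.linalg.norm); ax=e/np.linalg.norm(e)
        ctr=np.array(rr[0])
        if ax@(w[:2]-ctr)<0: ax=-ax
        # black dot: darkest pixel blob on the far side of the band
        res.append((ctr,np.arctan2(ax[1],ax[0]),sorted(rr[1]),w[:2]))
        if verbose: print("px",np.round(bc,1),"ctr",ctr.round(4),"ax",round(float(np.arctan2(ax[1],ax[0])),3),"size",np.round(sorted(rr[1]),3),"band",w[:2].round(4), "band off",round(float((w[:2]-ctr)@ax),3),round(float(np.cross(ax,w[:2]-ctr)),3))
    return res
E
python3 -W ignore - <<'E'
from h import *
b=cv2.imread("pics/top0.png"); d=np.load("pics/top0d.npy"); shellpose(b,d)
for uv in [(189.5,207.5),(147.5,188),(183.5,168)]: print("dot",cast("top",[uv],.04)[0].round(4))
# platter
pads=[(296.3,176.6),(247.3,144.7),(287.5,136.5)]
w=cast("top",pads,.045); print(w.round(4))
c=(w[0]+w[1])/2; print("centre from a/c",c.round(4), np.linalg.norm(w-c,axis=1))
post=cast("top",[(248.3,194.8)],.102)[0]; print("post top",post.round(4),np.linalg.norm((post-c)[:2]))
v=post-c; print("post ang",np.arctan2(v[1],v[0]), "padb ang",np.arctan2(*(w[2]-c)[[1,0]]))
m=cast("top",[(268.7,218)],.035)[0]; print("mark",m.round(4),np.arctan2(*(m-c)[[1,0]]))
E
```

```text
px [185.3 192.9] ctr [0.4518 0.2792] ax 0.294 size [0.048 0.091] band [0.4755 0.2869] band off 0.025 0.001
px [141.4 174.3] ctr [0.5135 0.4059] ax 0.478 size [0.051 0.098] band [0.5343 0.4173] band off 0.024 0.001
px [177.9 153.8] ctr [0.5693 0.2974] ax 0.398 size [0.045 0.095] band [0.5914 0.3069] band off 0.024 0.0
dot [0.4326 0.2753 0.04  ]
dot [0.4932 0.3994 0.04  ]
dot [0.5488 0.2909 0.04  ]
[[ 0.5134 -0.0382  0.045 ]
 [ 0.6108  0.1014  0.045 ]
 [ 0.6314 -0.0164  0.045 ]]
centre from a/c [0.5621 0.0316 0.045 ] [0.08508001 0.08508001 0.08433126]
post top [0.4628 0.0996 0.102 ] 0.12033390006751184
post ang 2.5410301910364925 padb ang -0.6064069155298996
mark [0.3958 0.0452 0.035 ] 3.0600729431570466
```

```bash
python3 - <<'E'
from h import *
print(loc((.4525,.2795,.10),.28+np.pi/2)); print(loc((.4525,.2795,.006),.28+np.pi/2))
E
```

```text
([np.float64(-30.91), np.float64(-19.11), np.float64(12.19), np.float64(-0.678)], 'jaw', np.float64(1.173), 'q6', np.float64(-0.18))
([np.float64(-30.91), np.float64(-19.1), np.float64(21.59), np.float64(-0.678)], 'jaw', np.float64(1.173), 'q6', np.float64(-0.18))
```

Call:
arm_command:
  targets:
    - [-5, -3.1, 1, -0.15, 8.0]
    - [-10, -6.2, 2, -0.3, 8.0]
    - [-15, -9.3, 3, -0.45, 7.0]
    - [-20, -12.4, 4, -0.6, 7.0]
    - [-25, -15.5, 6, -0.678, 7.0]

```text
time: 0.72
position: [0.4139, 0.3352, 0.1626]
tool_rot: [-0.141, 0.99, 0.0, 0.001]
ft_force: [0.3, -0.8, -0.3]
grip_width: 0.0705
```

```bash
python3 - <<'E'
from h import *
print(loc((.4525,.2795,.06),.28+np.pi/2)); print(robot.get_obs()["ft_force"], robot.get_obs()["position"])
E
```

```text
([np.float64(-2.13), np.float64(-6.43), np.float64(10.26), np.float64(0.004)], 'jaw', np.float64(1.854), 'q6', np.float64(-1.38))
[ 0.29657652 -0.78820865 -0.2987665 ] [0.41391468 0.33519919 0.16261364]
```

Call:
arm_command:
  targets:
    - [-1, -3.2, 2, 0, 7.0]
    - [-2.1, -6.4, 5, 0, 7.0]
    - [-2.1, -6.4, 9, 0, 7.0]
    - [-2.1, -6.4, 10, 0, 7.0]

```text
time: 1.23
position: [0.4487, 0.2796, 0.0603]
tool_rot: [-0.139, 0.99, -0.001, -0.003]
ft_force: [0.2, 0.9, 0.7]
grip_width: 0.07
```

```bash
python3 - <<'E'
from h import *
print(loc((.4525,.2795,.006),.28+np.pi/2))
b,d=snap("scene","s1"); crop(b,270,150,420,300,5,"s1c")
E
```

```text
([np.float64(-0.39), np.float64(-0.11), np.float64(5.43), np.float64(-0.001)], 'jaw', np.float64(1.85), 'q6', np.float64(-1.5))
```

View pics/s1c.png

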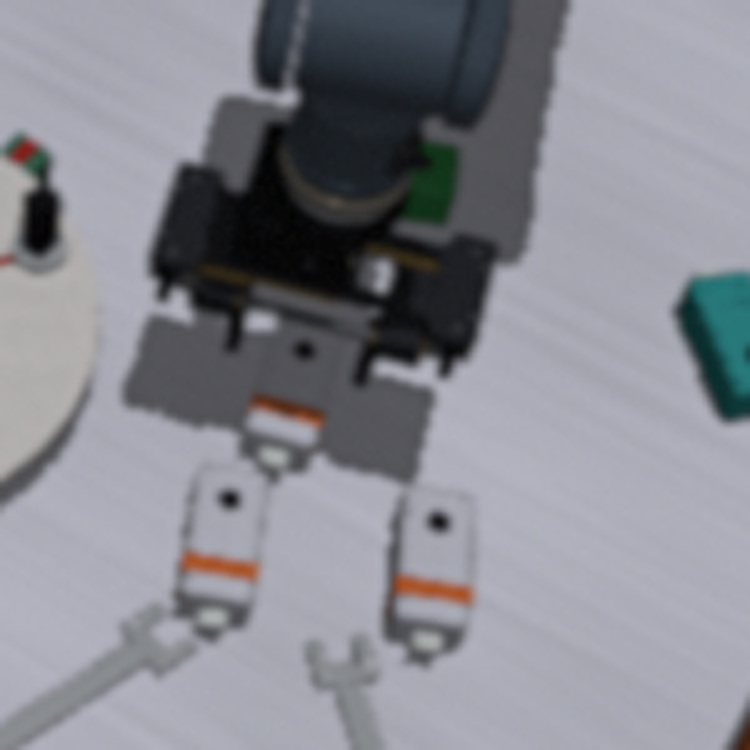

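The crop shows both fingers straddling the nearest grey, orange-banded shell (crop px 290,370). The green box (430,190) is clear of them.

Call:
arm_command:
  newtons: 25
  targets:
    - [-0.4, -0.1, 3, 0, 7.0]
    - [-0.4, -0.1, 5.4, 0, 7.0]
    - [-0.4, -0.1, 5.4, 0, 7.0]
    - [-0.4, -0.1, 5.4, 0, 3.8]
    - [-0.4, -0.1, 5.4, 0, 3.8]

```text
time: 1.9
position: [0.4553, 0.2814, 0.0099]
tool_rot: [-0.14, 0.99, 0.0, 0.001]
ft_force: [0.6, -0.2, -0.1]
grip_width: 0.0574
```

Call:
arm_command:
  targets:
    - [0, 0, 0, 0, 3.8]
    - [0, 0, -3, 0, 3.8]
    - [0, 0, -7, 0, 3.8]
    - [0, 0, -11, 0, 3.8]

```text
time: 2.4
position: [0.4541, 0.2807, 0.1197]
tool_rot: [-0.14, 0.99, -0.0, -0.0]
ft_force: [0.8, 0.7, -1.8]
grip_width: 0.044
```

```bash
python3 - <<'E'
from h import *
c=np.array([.5621,.0316]); 
a=2.538
def pad(k): # k: a,b,c
    t=a-np.pi+{'a':np.pi/2,'b':0,'c':-np.pi/2}[k]; return c+.085*np.array([np.cos(t),np.sin(t)]),t+np.pi/2
for k in "abc": print(k,pad(k)); print(loc((*pad(k)[0],.13),pad(k)[1]))
E
```

```text
a (array([0.61034634, 0.10158065]), 2.538)
([np.float64(-10.07), np.float64(-21.53), np.float64(-1.04), np.float64(-0.687)], 'jaw', np.float64(1.851), 'q6', np.float64(-1.51))
b (array([ 0.63208065, -0.01664634]), 0.9672036732051033)
([np.float64(-8.89), np.float64(-33.5), np.float64(-1.04), np.float64(0.884)], 'jaw', np.float64(1.851), 'q6', np.float64(-1.51))
c (array([ 0.51385366, -0.03838065]), -0.6035926535897933)
([np.float64(3.08), np.float64(-32.32), np.float64(-1.03), np.float64(-0.687)], 'jaw', np.float64(1.851), 'q6', np.float64(-1.51))
```

Call:
arm_command:
  targets:
    - [-1.5, -5.6, -3, 0.17, 3.8]
    - [-3, -11.2, -4, 0.34, 3.8]
    - [-4.5, -16.8, -4, 0.51, 3.8]
    - [-6, -22.4, -4, 0.68, 3.8]
    - [-7.5, -28, -4, 0.85, 3.8]

```text
time: 3.02
position: [0.6044, 0.0309, 0.1588]
tool_rot: [0.284, 0.959, 0.0, -0.0]
ft_force: [1.4, -0.1, -1.2]
grip_width: 0.0438
```

```bash
cat >> h.py <<'E'
C=np.array([.5621,.0316])
def pad(k,a=2.538):
    t=a-np.pi+{'a':np.pi/2,'b':0,'c':-np.pi/2}[k]; return C+.085*np.array([np.cos(t),np.sin(t)]),t+np.pi/2
E
python3 - <<'E'
from h import *
p,t=pad('b'); print(loc((*p,.056),t))
E
```

```text
([np.float64(-4.91), np.float64(-2.48), np.float64(10.28), np.float64(0.028)], 'jaw', np.float64(0.995), 'q6', np.float64(-1.13))
```

Call:
arm_command:
  targets:
    - [-3, -1.5, 2, 0.028, 3.8]
    - [-4.9, -2.5, 4, 0.028, 3.8]
    - [-4.9, -2.5, 6, 0.028, 3.8]
    - [-4.9, -2.5, 7.5, 0.028, 3.8]
    - [-4.9, -2.5, 7.5, 0.028, 3.8]

```text
time: 3.65
position: [0.6304, -0.0144, 0.0823]
tool_rot: [0.294, 0.956, -0.0, -0.002]
ft_force: [0.3, 0.4, -0.8]
grip_width: 0.0438
```

```bash
python3 - <<'E'
from h import *
p,t=pad('b'); print(loc((*p,.053),t))
b,d=snap("scene","s2"); crop(b,170,120,320,270,5,"s2c")
E
```

```text
([np.float64(-0.28), np.float64(-0.08), np.float64(2.93), np.float64(0.006)], 'jaw', np.float64(0.973), 'q6', np.float64(-1.17))
```

View pics/s2c.png

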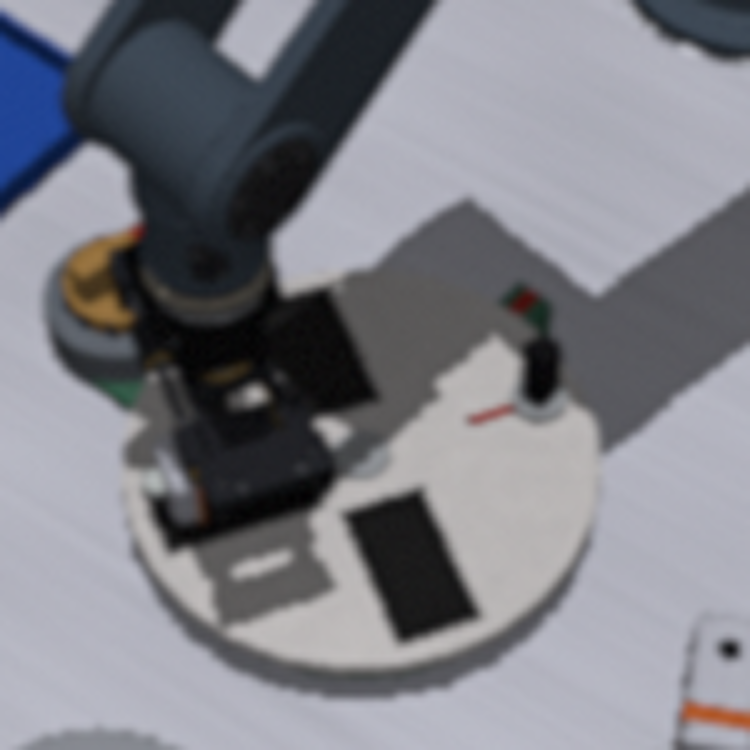

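The shell hangs over pad_b, in the crop's lower left (px 180,500), with its stub outward. Lowering it.

Call:
arm_command:
  targets:
    - [-0.2, 0, 1.5, 0.006, 3.8]
    - [-0.2, 0, 2.3, 0.006, 3.8]
    - [-0.2, 0, 2.6, 0.006, 3.8]
    - [-0.2, 0, 2.6, 0.006, 3.8]

```text
time: 4.2
position: [0.6344, -0.016, 0.0625]
tool_rot: [0.297, 0.955, -0.0, 0.001]
ft_force: [-5.5, -0.1, 24.0]
grip_width: 0.0438
```

Call:
arm_command:
  targets:
    - [0, 0, -0.5, 0, 3.8]
    - [0, 0, -0.5, 0, 6.2]
    - [0, 0, -0.5, 0, 6.2]
    - [0, 0, -0.5, 0, 6.2]
    - [0, 0, -0.5, 0, 6.2]

```text
time: 4.82
position: [0.6333, -0.0161, 0.062]
tool_rot: [0.297, 0.955, -0.0, -0.0]
ft_force: [-0.4, -0.0, 0.2]
grip_width: 0.0612
```

Call:
arm_command:
  targets:
    - [0, 0, -3, 0, 6.2]
    - [0, 0, -8, 0, 6.2]
    - [0, 0, -11, 0, 6.2]

```text
time: 5.2
position: [0.6344, -0.0162, 0.1747]
tool_rot: [0.297, 0.955, 0.0, 0.001]
ft_force: [1.4, -0.1, -1.2]
grip_width: 0.062
```

```bash
python3 - <<'E'
from h import *
for P,ax in (((.570,.2975),.38),((.514,.4063),.435)): print(loc((*P,.14),ax-np.pi/2),loc((*P,.004),ax-np.pi/2))
E
```

```text
([np.float64(23.12), np.float64(22.17), np.float64(3.44), np.float64(-0.984)], 'jaw', np.float64(0.967), 'q6', np.float64(-1.17)) ([np.float64(23.16), np.float64(22.15), np.float64(17.04), np.float64(-0.984)], 'jaw', np.float64(0.967), 'q6', np.float64(-1.17))
([np.float64(33.91), np.float64(27.94), np.float64(3.42), np.float64(-1.039)], 'jaw', np.float64(0.967), 'q6', np.float64(-1.17)) ([np.float64(33.95), np.float64(27.93), np.float64(17.02), np.float64(-1.039)], 'jaw', np.float64(0.967), 'q6', np.float64(-1.17))
```

Call:
arm_command:
  targets:
    - [4, 3.8, 0, 0.18, 6.6]
    - [8, 7.6, 0, 0.36, 6.6]
    - [12, 11.5, 0, 0.54, 6.6]
    - [16, 15.3, 0.5, 0.72, 6.6]
    - [19.5, 18.7, 1, 0.9, 6.6]

```text
time: 5.82
position: [0.5784, 0.2505, 0.1624]
tool_rot: [0.685, 0.729, 0.0, -0.0]
ft_force: [1.2, 1.3, 0.7]
grip_width: 0.0658
```

```bash
python3 -W ignore - <<'E'
from h import *
b,d=snap("top","t1"); shellpose(b,d); crop(b,110,90,370,240,3,"t1c")
print(loc((.57,.2975,.10),.38-np.pi/2))
E
```

```text
no comp [292.76922607 126.34614563]
([np.float64(4.11), np.float64(-0.36), np.float64(6.19), np.float64(1.25)], 'jaw', np.float64(0.059), 'q6', np.float64(0.18))
```

View pics/t1c.png

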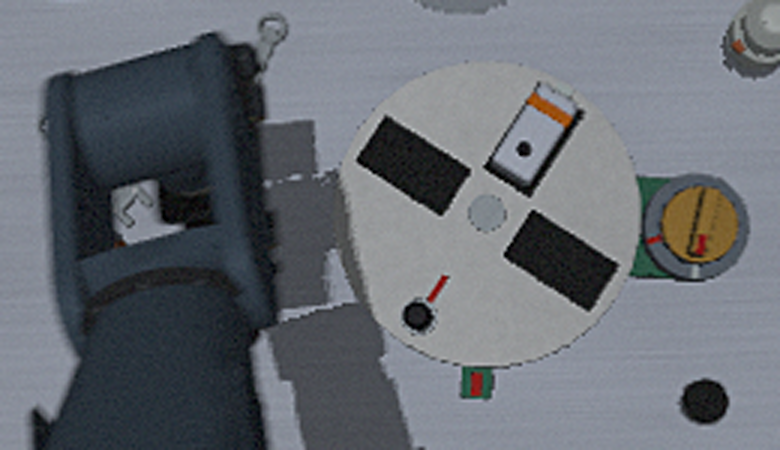

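Shell 1 lies on pad_b (crop px 535,135), aligned with it. The arm hides the other two.

Call:
arm_command:
  targets:
    - [2, -0.2, 0, 0.18, 7.0]
    - [4, -0.4, 0, 0.36, 7.0]
    - [4, -0.4, 0, 0.54, 7.0]
    - [4.1, -0.4, 0, 0.72, 7.0]
    - [4.1, -0.4, 0, 0.9, 7.0]

```text
time: 6.5
position: [0.5722, 0.2892, 0.1623]
tool_rot: [0.934, 0.358, -0.0, 0.0]
ft_force: [0.1, -0.1, 0.2]
grip_width: 0.0702
```

Call:
arm_command:
  targets:
    - [0, 0, 2, 0.18, 7.0]
    - [0, 0, 5, 0.35, 7.0]
    - [0, 0, 8, 0.35, 7.0]
    - [0, 0, 9.4, 0.35, 7.0]
    - [0, 0, 9.4, 0.35, 7.0]

```text
time: 7.12
position: [0.5718, 0.2889, 0.0675]
tool_rot: [0.981, 0.193, -0.001, 0.0]
ft_force: [0.3, 0.2, -0.7]
grip_width: 0.07
```

```bash
python3 -W ignore - <<'E'
from h import *
print(loc((.57,.2975,.006),.38-np.pi/2))
b,d=snap("scene","s3"); crop(b,270,180,420,330,5,"s3c")
E
```

```text
([np.float64(0.18), np.float64(-0.86), np.float64(6.15), np.float64(0.008)], 'jaw', np.float64(-1.183), 'q6', np.float64(1.48))
```

View pics/s3c.png

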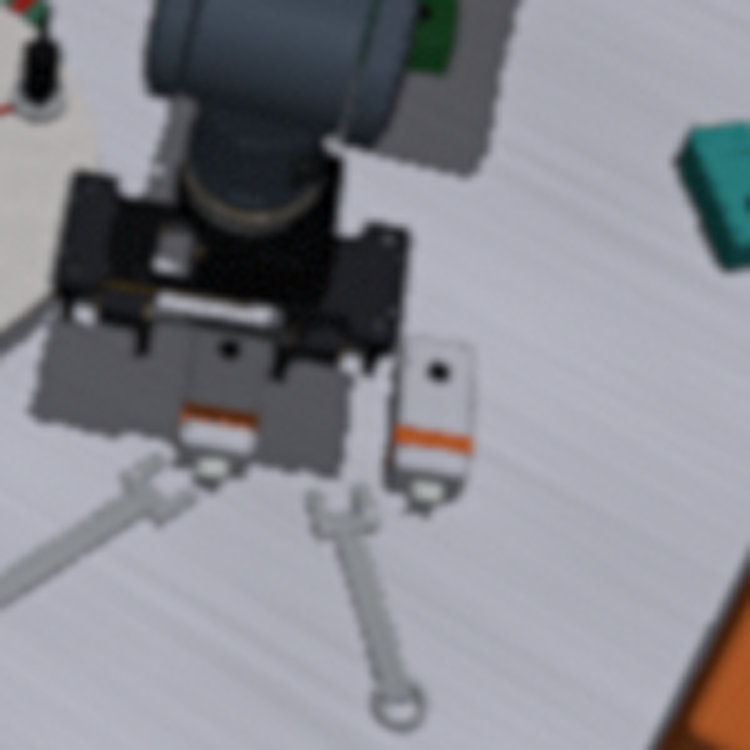

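The fingers straddle the second shell (crop px 220,390). The third is untouched at (432,410).

Call:
arm_command:
  targets:
    - [0.2, -0.9, 1.5, 0, 7.0]
    - [0.2, -0.9, 4, 0, 7.0]
    - [0.2, -0.9, 6, 0, 7.0]
    - [0.2, -0.9, 6, 0, 3.8]
    - [0.2, -0.9, 6, 0, 3.8]

```text
time: 7.8
position: [0.5713, 0.2986, 0.0089]
tool_rot: [0.981, 0.193, 0.0, -0.0]
ft_force: [-0.3, -0.0, -0.1]
grip_width: 0.0574
```

Call:
arm_command:
  targets:
    - [0, 0, 0, 0, 3.8]
    - [0, 0, 0, 0, 3.8]
    - [0, 0, 0, 0, 3.8]

```text
time: 8.18
position: [0.5714, 0.2988, 0.0095]
tool_rot: [0.981, 0.193, 0.001, -0.0]
ft_force: [0.0, 1.2, 3.1]
grip_width: 0.0441
```

Call:
arm_command:
  targets:
    - [0, 0, -2, 0, 3.8]
    - [0, 0, -6, 0, 3.8]
    - [0, 0, -11, 0, 3.8]
    - [0, 0, -15, 0, 3.8]

```text
time: 8.68
position: [0.571, 0.2981, 0.1615]
tool_rot: [0.981, 0.193, 0.001, 0.0]
ft_force: [0.8, -0.3, -1.4]
grip_width: 0.0439
```

```bash
python3 -W ignore - <<'E'
from h import *
for k in "ac": p,t=pad(k); print(loc((*p,.155),t))
E
```

```text
([np.float64(-3.79), np.float64(19.68), np.float64(0.66), np.float64(-0.579)], 'jaw', np.float64(-1.183), 'q6', np.float64(1.49))
([np.float64(-18.02), np.float64(28.99), np.float64(0.64), np.float64(-0.579)], 'jaw', np.float64(-1.183), 'q6', np.float64(1.49))
```

Call:
arm_command:
  targets:
    - [-3, 4.9, 0, -0.1, 3.8]
    - [-6.1, 9.8, 0, -0.2, 3.8]
    - [-9.2, 14.8, 0, -0.35, 3.8]
    - [-12.3, 19.7, 0, -0.5, 3.8]
    - [-15.4, 24.7, 0, -0.579, 3.8]

```text
time: 9.3
position: [0.521, 0.0096, 0.1596]
tool_rot: [0.885, 0.466, 0.0, 0.001]
ft_force: [0.2, 0.3, -2.3]
grip_width: 0.044
```

```bash
python3 -W ignore - <<'E'
from h import *
p,t=pad('c'); print(loc((*p,.066),t))
E
```

```text
([np.float64(-4.36), np.float64(2.11), np.float64(9.37), np.float64(0.003)], 'jaw', np.float64(-0.601), 'q6', np.float64(0.4))
```

Call:
arm_command:
  targets:
    - [-2, 1, 3, 0, 3.8]
    - [-4.0, 1.9, 6, 0, 3.8]
    - [-4.0, 1.9, 8, 0, 3.8]
    - [-4.0, 1.9, 8, 0, 3.8]

```text
time: 9.8
position: [0.5134, -0.0325, 0.0781]
tool_rot: [0.886, 0.464, -0.001, -0.001]
ft_force: [-0.4, 0.6, -1.0]
grip_width: 0.0437
```

```bash
python3 -W ignore - <<'E'
from h import *
p,t=pad('c'); print(loc((*p,.056),t))
E
```

```text
([np.float64(-0.45), np.float64(0.38), np.float64(2.21), np.float64(-0.001)], 'jaw', np.float64(-0.605), 'q6', np.float64(0.32))
```

Call:
arm_command:
  targets:
    - [-0.5, 0.4, 1, 0, 3.8]
    - [-0.5, 0.4, 1.7, 0, 3.8]
    - [-0.5, 0.4, 2.1, 0, 3.8]
    - [-0.5, 0.4, 2.2, 0, 3.8]

```text
time: 10.3
position: [0.5149, -0.0384, 0.0564]
tool_rot: [0.885, 0.465, -0.0, -0.0]
ft_force: [-0.1, 0.4, -1.7]
grip_width: 0.0439
```

Call:
arm_command:
  targets:
    - [0, 0, 0.15, 0, 3.8]
    - [0, 0, 0.25, 0, 3.8]
    - [0, 0, 0.25, 0, 3.8]

```text
time: 10.68
position: [0.5151, -0.0386, 0.0544]
tool_rot: [0.885, 0.465, 0.0, 0.0]
ft_force: [-0.8, 1.1, 1.7]
grip_width: 0.0438
```

Contact has been made. Releasing and lifting.

Call:
arm_command:
  targets:
    - [0, 0, 0, 0, 6.2]
    - [0, 0, 0, 0, 6.2]
    - [0, 0, 0, 0, 6.2]
    - [0, 0, 0, 0, 6.2]

```text
time: 11.18
position: [0.5151, -0.0387, 0.054]
tool_rot: [0.885, 0.465, 0.0, 0.0]
ft_force: [0.9, -0.7, 0.1]
grip_width: 0.0614
```

Call:
arm_command:
  targets:
    - [0, 0, -3, 0, 6.2]
    - [0, 0, -8, 0, 6.2]
    - [0, 0, -11, 0, 6.6]

```text
time: 11.55
position: [0.5157, -0.0389, 0.166]
tool_rot: [0.885, 0.465, 0.001, 0.001]
ft_force: [-0.1, -0.8, -0.3]
grip_width: 0.0642
```

```bash
python3 -W ignore - <<'E'
from h import *
print(loc((.514,.4063,.12),.435-np.pi/2))
b,d=snap("top","t2"); shellpose(b,d)
E
```

```text
([np.float64(36.54), np.float64(-25.43), np.float64(4.57), np.float64(0.532)], 'jaw', np.float64(-0.604), 'q6', np.float64(0.31))
px [141.6 174.2] ctr [0.5141 0.4067] ax 0.455 size [0.048 0.099] band [0.5345 0.4167] band off 0.023 -0.0
no comp [292.76922607 126.34614563]
```

Call:
arm_command:
  targets:
    - [4.8, -3.4, 0, 0.1, 7.0]
    - [9.6, -6.7, 0, 0.2, 7.0]
    - [14.4, -10, 0, 0.3, 7.0]
    - [19.2, -13.4, 0, 0.4, 7.0]
    - [24, -16.7, 0, 0.532, 7.0]

```text
time: 12.22
position: [0.5134, 0.2555, 0.1636]
tool_rot: [0.977, 0.214, -0.0, 0.0]
ft_force: [0.1, -0.3, -0.6]
grip_width: 0.07
```

```bash
python3 -W ignore - <<'E'
from h import *
print(loc((.514,.4065,.07),.435-np.pi/2))
E
```

```text
([np.float64(6.36), np.float64(-13.7), np.float64(9.36), np.float64(-0.004)], 'jaw', np.float64(-1.14), 'q6', np.float64(1.41))
```

Call:
arm_command:
  targets:
    - [2, -4.5, 1, 0, 7.0]
    - [4, -9, 2, 0, 7.0]
    - [6.2, -13.4, 4, 0, 7.0]
    - [6.2, -13.4, 8, 0, 7.0]
    - [6.2, -13.4, 9, 0, 7.0]

```text
time: 12.85
position: [0.5109, 0.4006, 0.0707]
tool_rot: [0.976, 0.216, -0.003, 0.001]
ft_force: [0.4, -1.0, -0.3]
grip_width: 0.0701
```

```bash
python3 -W ignore - <<'E'
from h import *
print(loc((.514,.4065,.007),.435-np.pi/2))
b,d=snap("scene","s4"); crop(b,300,180,420,300,5,"s4c")
b,d=snap("top","t3"); crop(b,210,90,370,240,4,"t3c")
E
```

```text
([np.float64(0.58), np.float64(-0.4), np.float64(6.36), np.float64(0.001)], 'jaw', np.float64(-1.135), 'q6', np.float64(1.63))
```

View pics/s4c.png

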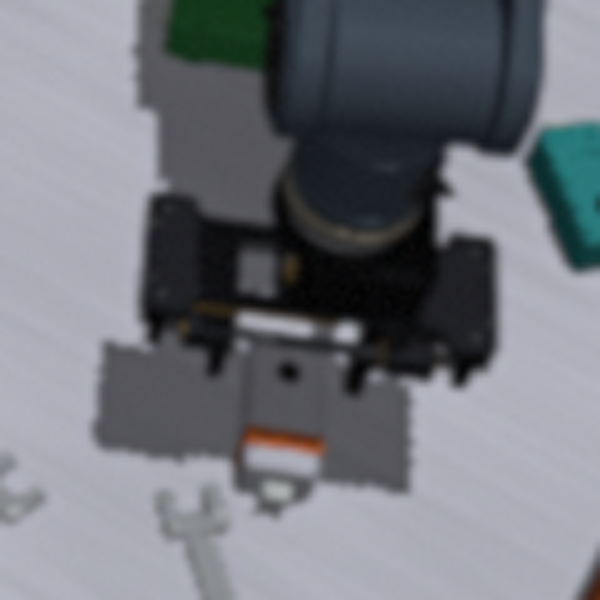

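View pics/t3c.png

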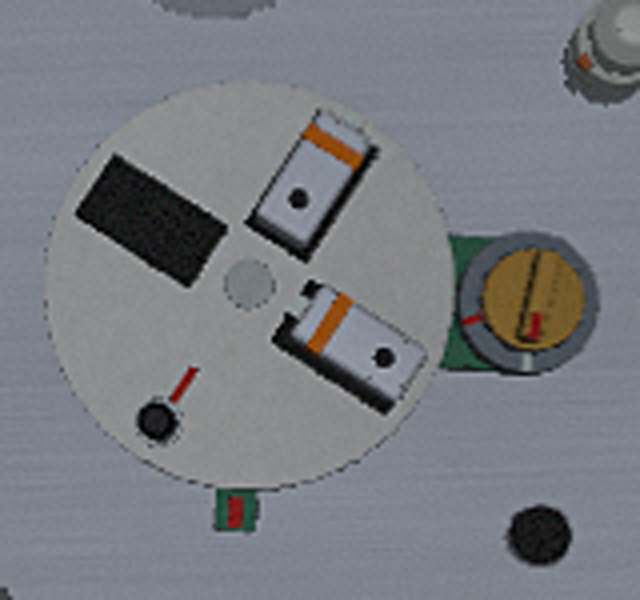

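Two shells lie along pad_b (crop px 312,185) and pad_c (355,350). The fingers straddle the third (scene crop px 285,410).

Call:
arm_command:
  targets:
    - [0.5, -0.4, 2.5, 0, 7.0]
    - [0.5, -0.4, 5, 0, 7.0]
    - [0.5, -0.4, 6.3, 0, 7.0]
    - [0.5, -0.4, 6.3, 0, 7.0]
    - [0.5, -0.4, 6.3, 0, 3.8]

```text
time: 13.58
position: [0.5175, 0.4073, 0.0124]
tool_rot: [0.977, 0.215, 0.001, -0.0]
ft_force: [-0.3, 0.5, 0.7]
grip_width: 0.0656
```

Call:
arm_command:
  targets:
    - [0, 0, 0, 0, 3.8]
    - [0, 0, 0, 0, 3.8]
    - [0, 0, 0, 0, 3.8]
    - [0, 0, 0, 0, 3.8]

```text
time: 14.08
position: [0.5168, 0.4079, 0.0119]
tool_rot: [0.976, 0.216, 0.001, -0.001]
ft_force: [-1.7, 2.7, 5.9]
grip_width: 0.0439
```

Call:
arm_command:
  targets:
    - [0, 0, -2, 0, 3.8]
    - [0, 0, -6, 0, 3.8]
    - [0, 0, -11, 0, 3.8]
    - [0, 0, -15, 0, 3.8]

```text
time: 14.58
position: [0.5168, 0.4066, 0.1635]
tool_rot: [0.976, 0.216, 0.001, 0.0]
ft_force: [-0.5, 0.6, -1.0]
grip_width: 0.044
```

```bash
python3 -W ignore - <<'E'
from h import *
for k in "a": p,t=pad(k); print(loc((*p,.155),t))
b=cv2.imread("pics/top0.png"); 
b=cv2.imread("pics/t3.png"); d=np.load("pics/t3d.npy"); shellpose(b,d,.045)
print({k:pad(k)[0] for k in "abc"})
E
```

```text
([np.float64(-4.37), np.float64(31.6), np.float64(0.88), np.float64(-0.532)], 'jaw', np.float64(-1.136), 'q6', np.float64(1.63))
px [291.8 170.2] ctr [ 0.5158 -0.0409] ax 0.974 size [0.045 0.098] band [ 0.5287 -0.0234] band off 0.022 -0.001
px [292.8 126.3] ctr [ 0.6348 -0.0178] ax -0.613 size [0.045 0.1  ] band [ 0.653  -0.0301] band off 0.022 0.0
{'a': array([0.61034634, 0.10158065]), 'b': array([ 0.63208065, -0.01664634]), 'c': array([ 0.51385366, -0.03838065])}
```

Call:
arm_command:
  targets:
    - [-0.8, 5.8, 0, -0.1, 3.8]
    - [-1.6, 11.6, 0, -0.2, 3.8]
    - [-2.4, 17.4, 0, -0.35, 3.8]
    - [-3.2, 23.2, 0, -0.48, 3.8]
    - [-4, 28.5, 0, -0.532, 3.8]

```text
time: 15.2
position: [0.6004, 0.1291, 0.1616]
tool_rot: [0.885, 0.466, -0.0, 0.0]
ft_force: [1.1, -0.1, -2.2]
grip_width: 0.0439
```

Call:
arm_command:
  targets:
    - [0, 0, 2, 0, 3.8]
    - [0, 0, 5, 0, 3.8]
    - [0, 0, 7, 0, 3.8]
    - [0, 0, 7, 0, 3.8]

```text
time: 15.7
position: [0.5986, 0.1311, 0.0898]
tool_rot: [0.885, 0.465, -0.002, -0.001]
ft_force: [1.0, 1.0, -2.3]
grip_width: 0.0438
```

```bash
python3 -W ignore - <<'E'
from h import *
for k in "a": p,t=pad(k); print(loc((*p,.058),t))
E
```

```text
([np.float64(-1.75), np.float64(2.66), np.float64(3.18), np.float64(-0.001)], 'jaw', np.float64(-0.604), 'q6', np.float64(0.64))
```

Call:
arm_command:
  targets:
    - [-1.8, 2.7, 0, 0, 3.8]
    - [-1.8, 2.7, 1.5, 0, 3.8]
    - [-1.8, 2.7, 2.5, 0, 3.8]
    - [-1.8, 2.7, 3.0, 0, 3.8]
    - [-1.8, 2.7, 3.2, 0, 3.8]

```text
time: 16.32
position: [0.6117, 0.1022, 0.0586]
tool_rot: [0.885, 0.465, -0.0, -0.0]
ft_force: [0.6, -0.1, -1.2]
grip_width: 0.0439
```

Call:
arm_command:
  targets:
    - [0, 0, 0.1, 0, 3.8]
    - [0, 0, 0.25, 0, 3.8]
    - [0, 0, 0.25, 0, 3.8]

```text
time: 16.7
position: [0.6125, 0.1018, 0.057]
tool_rot: [0.885, 0.465, 0.0, 0.0]
ft_force: [0.6, 0.1, 0.2]
grip_width: 0.0438
```

Call:
arm_command:
  targets:
    - [0, 0, 0.15, 0, 3.8]
    - [0, 0, 0.15, 0, 6.2]
    - [0, 0, 0.15, 0, 6.2]
    - [0, 0, 0.15, 0, 6.2]
    - [0, 0, 0.15, 0, 6.2]

```text
time: 17.32
position: [0.6122, 0.1016, 0.0548]
tool_rot: [0.885, 0.465, -0.0, -0.0]
ft_force: [-1.1, 0.9, -0.3]
grip_width: 0.0616
```

Call:
arm_command:
  targets:
    - [0, 0, -3, 0, 6.2]
    - [0, 0, -8, 0, 6.2]
    - [0, 0, -12, 0, 6.6]
    - [0, 6, -12, 0, 6.6]
    - [0, 6, -12, 0, 6.6]

```text
time: 17.95
position: [0.6656, 0.0649, 0.1761]
tool_rot: [0.886, 0.464, 0.002, 0.002]
ft_force: [-0.4, 0.7, -0.1]
grip_width: 0.0655
```

```bash
python3 -W ignore - <<'E'
from h import *
b,d=snap("top","t4"); crop(b,210,90,370,240,4,"t4c"); shellpose(b,d,.045)
b,d=snap("scene","s5"); crop(b,170,150,310,270,5,"s5c")
E
```

```text
px [291.8 170.2] ctr [ 0.5153 -0.0414] ax 0.963 size [0.045 0.096] band [ 0.5287 -0.0234] band off 0.023 -0.001
px [293.  126.5] ctr [ 0.6288 -0.0303] ax -0.109 size [0.046 0.095] band [ 0.6525 -0.0307] band off 0.024 0.002
```

View pics/t4c.png

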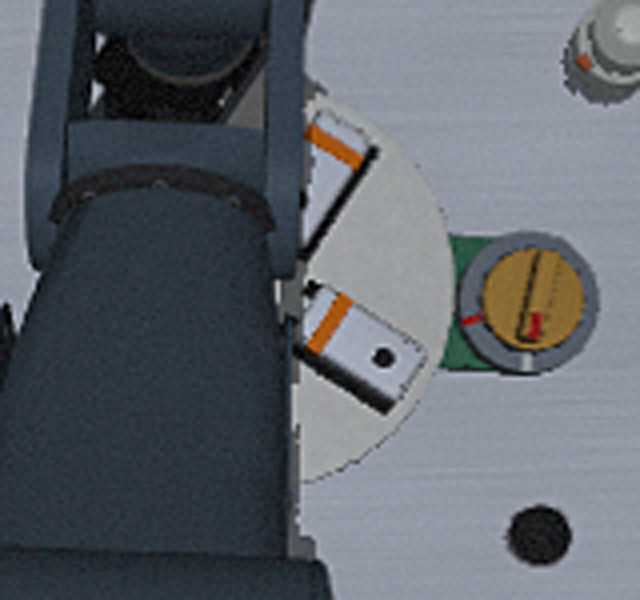

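View pics/s5c.png

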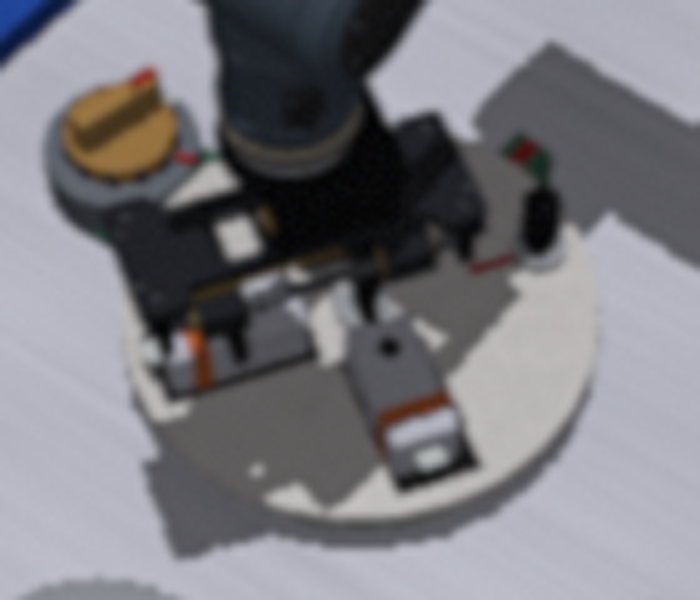

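All three shells lie on their pads. In the scene crop, pad_a's is at (400,410), pad_b's at (240,340), and pad_c's shows in the top view. Next is the crank post.

```bash
python3 -W ignore - <<'E'
from h import *
print(loc((.4628,.0996,.176)),loc((.4628,.0996,.072)))
E
```

```text
([np.float64(-8.62), np.float64(-18.16), np.float64(-0.13)], 'jaw', np.float64(-0.605), 'q6', np.float64(0.54)) ([np.float64(-8.61), np.float64(-18.14), np.float64(10.27)], 'jaw', np.float64(-0.605), 'q6', np.float64(0.54))
```

Call:
arm_command:
  targets:
    - [-2, -4.5, 0, 0, 6.0]
    - [-4.3, -9, 0, 0, 6.0]
    - [-6.5, -13.6, 0, 0, 6.0]
    - [-8.6, -18.1, 0, 0, 6.0]
    - [-8.6, -18.1, 2, 0, 6.0]

```text
time: 18.68
position: [0.4577, 0.1011, 0.1553]
tool_rot: [0.885, 0.466, -0.002, -0.001]
ft_force: [0.6, -0.0, -0.1]
grip_width: 0.06
```

Call:
arm_command:
  targets:
    - [0, 0, 1.5, 0, 6.0]
    - [0, 0, 1.5, 0, 6.0]

```text
time: 18.92
position: [0.4614, 0.1002, 0.1391]
tool_rot: [0.885, 0.465, -0.002, -0.001]
ft_force: [0.2, -0.3, -0.4]
grip_width: 0.0602
```

```bash
python3 -W ignore - <<'E'
from h import *
print(loc((.4628,.0996,.072)))
b,d=snap("top","t5"); crop(b,210,90,370,240,4,"t5c"); shellpose(b,d,.045)
b,d=snap("scene","s6"); crop(b,170,110,330,270,5,"s6c")
E
```

```text
([np.float64(0.05), np.float64(0.17), np.float64(6.7)], 'jaw', np.float64(-0.603), 'q6', np.float64(0.58))
px [291.8 170.2] ctr [ 0.5164 -0.0398] ax 0.963 size [0.045 0.1  ] band [ 0.5287 -0.0234] band off 0.021 -0.001
px [241.5 137.7] ctr [0.6113 0.0961] ax 0.95 size [0.046 0.099] band [0.6249 0.1153] band off 0.024 0.0
px [292.8 126.3] ctr [ 0.6347 -0.0171] ax -0.616 size [0.045 0.098] band [ 0.653  -0.0301] band off 0.022 -0.0
```

View pics/s6c.png

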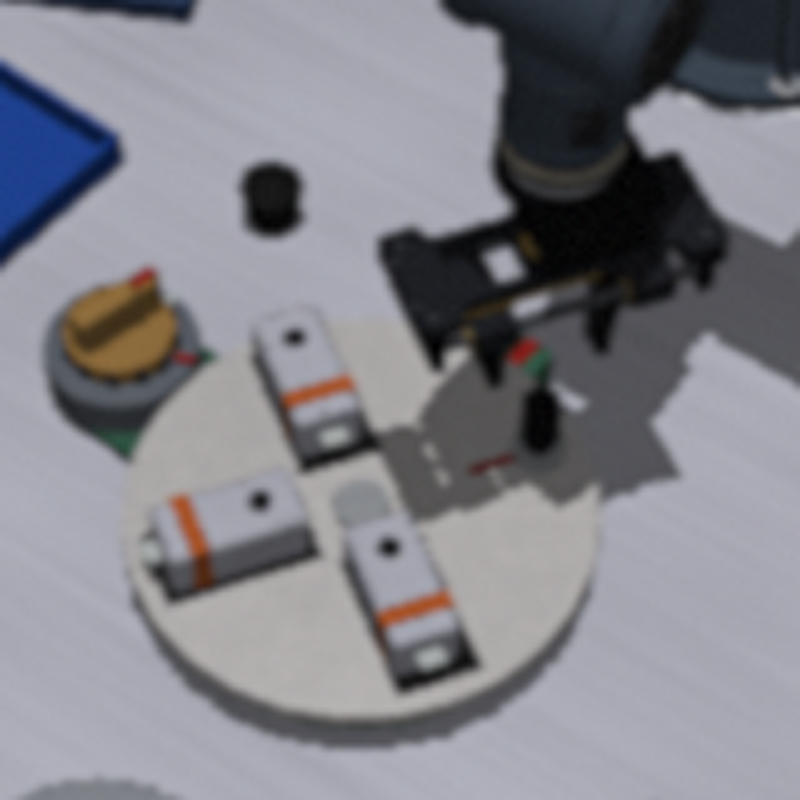

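All three shells are on the pads, within about 6 mm. The post is below the open fingers (crop px 540,415).

Call:
arm_command:
  newtons: 20
  targets:
    - [0, 0.2, 3, 0, 6.0]
    - [0, 0.2, 5.5, 0, 6.0]
    - [0, 0.2, 6.6, 0, 6.0]
    - [0, 0.2, 6.6, 0, 4]
    - [0, 0.2, 6.6, 0, 2]

```text
time: 19.65
position: [0.4661, 0.0985, 0.0748]
tool_rot: [0.885, 0.465, 0.001, 0.0]
ft_force: [-0.7, 0.2, 0.5]
grip_width: 0.0476
```

Call:
arm_command:
  targets:
    - [0, 0, 0, 0, 2]
    - [0, 0, 0, 0, 2]
    - [0, 0, 0, 0, 2]
    - [0, 0, 0, 0, 2]
    - [0, 0, 0, 0, 2]

```text
time: 20.27
position: [0.4604, 0.0996, 0.0743]
tool_rot: [0.886, 0.465, -0.004, -0.003]
ft_force: [-6.9, 4.3, 7.2]
grip_width: 0.0252
```

```bash
python3 - <<'E'
import numpy as np
j=-.604; ex=np.array([-np.sin(j),np.cos(j)]); ey=np.array([np.cos(j),np.sin(j)])
a0=2.545; tot=3.06+2*np.pi-a0; N=46
a=a0+np.linspace(0,tot,N+1); P=.12*np.c_[np.cos(a),np.sin(a)]; P-=P[0]
T=np.round(np.c_[P@ex,P@ey]*100,1)
for k in range(0,N,5): print(k,[list((T[i]-T[k]).round(1)) for i in range(k+1,min(k+6,N+1))], (a[min(k+5,N)]%6.283).round(2), )
E
```

```text
0 [[np.float64(-1.8), np.float64(0.1)], [np.float64(-3.5), np.float64(0.5)], [np.float64(-5.1), np.float64(1.2)], [np.float64(-6.7), np.float64(2.1)], [np.float64(-8.1), np.float64(3.2)]] 3.28
5 [[np.float64(-1.2), np.float64(1.3)], [np.float64(-2.2), np.float64(2.7)], [np.float64(-3.0), np.float64(4.3)], [np.float64(-3.5), np.float64(6.0)], [np.float64(-3.8), np.float64(7.8)]] 4.02
10 [[np.float64(0.0), np.float64(1.7)], [np.float64(0.3), np.float64(3.5)], [np.float64(0.7), np.float64(5.2)], [np.float64(1.5), np.float64(6.8)], [np.float64(2.5), np.float64(8.3)]] 4.76
15 [[np.float64(1.1), np.float64(1.3)], [np.float64(2.5), np.float64(2.5)], [np.float64(4.0), np.float64(3.4)], [np.float64(5.6), np.float64(4.1)], [np.float64(7.4), np.float64(4.5)]] 5.5
20 [[np.float64(1.7), np.float64(0.2)], [np.float64(3.5), np.float64(0.1)], [np.float64(5.2), np.float64(-0.2)], [np.float64(6.9), np.float64(-0.8)], [np.float64(8.5), np.float64(-1.6)]] 6.24
25 [[np.float64(1.4), np.float64(-1.1)], [np.float64(2.7), np.float64(-2.3)], [np.float64(3.7), np.float64(-3.8)], [np.float64(4.6), np.float64(-5.3)], [np.float64(5.1), np.float64(-7.0)]] 0.7
30 [[np.float64(0.4), np.float64(-1.7)], [np.float64(0.5), np.float64(-3.5)], [np.float64(0.3), np.float64(-5.3)], [np.float64(-0.1), np.float64(-7.0)], [np.float64(-0.8), np.float64(-8.6)]] 1.43
35 [[np.float64(-0.9), np.float64(-1.5)], [np.float64(-2.0), np.float64(-2.9)], [np.float64(-3.4), np.float64(-4.1)], [np.float64(-4.8), np.float64(-5.1)], [np.float64(-6.4), np.float64(-5.8)]] 2.17
40 [[np.float64(-1.7), np.float64(-0.5)], [np.float64(-3.5), np.float64(-0.8)], [np.float64(-5.3), np.float64(-0.8)], [np.float64(-7.0), np.float64(-0.5)], [np.float64(-8.7), np.float64(0.0)]] 2.91
45 [[np.float64(-1.6), np.float64(0.8)]] 3.06
```

Call:
arm_command:
  targets:
    - [-1.8, 0.1, 0, 0, 2]
    - [-3.5, 0.5, 0, 0, 2]
    - [-5.1, 1.2, 0, 0, 2]
    - [-6.7, 2.1, 0, 0, 2]
    - [-8.1, 3.2, 0, 0, 2]

```text
time: 20.9
position: [0.4403, 0.0144, 0.0743]
tool_rot: [0.885, 0.465, -0.004, -0.003]
ft_force: [-7.1, 0.6, 6.6]
grip_width: 0.0251
```

```bash
cat >> h.py <<'E'
def post():
    o=robot.get_obs(); v=o["position"][:2]-C; print("ang",round(np.arctan2(v[1],v[0])%(2*np.pi),3),"r",round(np.linalg.norm(v),4),"z",o["position"][2].round(4),"F",o["ft_force"].round(1),"q",o["q"].round(2),"w",o["grip_width"].round(4))
E
python3 -c "from h import *; post()"
```

```text
Traceback (most recent call last):
  File "h.py", line 72, in post
    o=robot.get_obs(); v=o["position"][:2]-C; print("ang",round(np.arctan2(v[1],v[0])%(2*np.pi),3),"r",round(np.linalg.norm(v),4),"z",o["position"][2].round(4),"F",o["ft_force"].round(1),"q",o["q"].round(2),"w",o["grip_width"].round(4))
                                                                                                                                                                                                                   ^^^^^^^^^^^^^^^^^^^^^
AttributeError: 'float' object has no attribute 'round'
```

Call:
arm_command:
  targets:
    - [-1.2, 1.3, 0, 0, 2]
    - [-2.2, 2.7, 0, 0, 2]
    - [-3.0, 4.3, 0, 0, 2]
    - [-3.5, 6.0, 0, 0, 2]
    - [-3.8, 7.8, 0, 0, 2]

```text
time: 21.52
position: [0.4847, -0.0628, 0.0744]
tool_rot: [0.885, 0.466, -0.003, -0.002]
ft_force: [-5.5, -3.0, 3.7]
grip_width: 0.0255
```

Call:
arm_command:
  targets:
    - [0, 1.7, 0, 0, 2]
    - [0.3, 3.5, 0, 0, 2]
    - [0.7, 5.2, 0, 0, 2]
    - [1.5, 6.8, 0, 0, 2]
    - [2.5, 8.3, 0, 0, 2]

```text
time: 22.15
position: [0.5703, -0.0882, 0.0745]
tool_rot: [0.886, 0.464, -0.001, -0.001]
ft_force: [-2.3, 4.1, 3.8]
grip_width: 0.0253
```

```bash
sed -i 's/o\["grip_width"\].round(4)/o["grip_width"]/' h.py
python3 -W ignore -c "
from h import *; post()
b,d=snap('top','t6'); crop(b,210,90,370,240,4,'t6c')"
```

```text
ang 4.781 r 0.1201 z 0.0745 F [-2.3  4.1  3.8] q [-0.35  0.67  1.67  0.    0.8   0.26] w 0.025264172194801305
```

View pics/t6c.png

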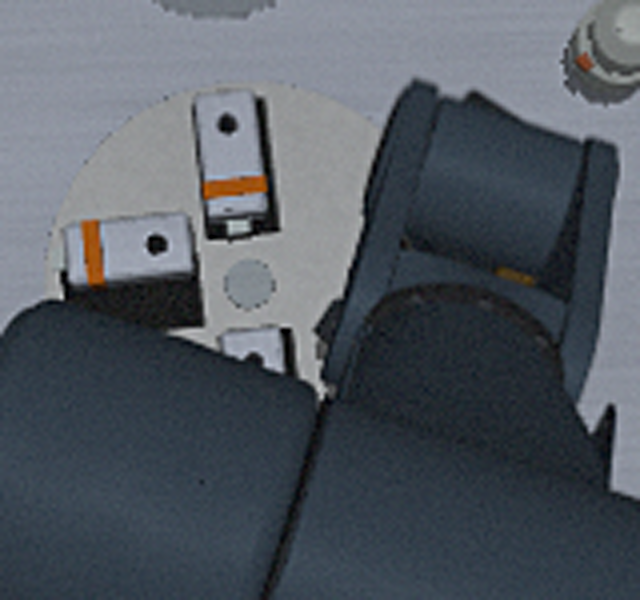

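```bash
python3 -W ignore -c "
from h import *
b=cv2.imread('pics/t6.png');d=np.load('pics/t6d.npy'); shellpose(b,d,.045)
for k in 'abc': print(k,pad(k,4.77)[0],pad(k,4.77)[1]-np.pi/2)"
```

```text
px [232.7 152.5] ctr [0.5835 0.1202] ax 1.667 size [0.046 0.098] band [0.5836 0.1412] band off 0.021 -0.002
px [268.4 136.3] ctr [0.6446 0.0426] ax -3.039 size [0.044 0.103] band [0.6267 0.0395] band off 0.018 0.001
a [0.47724102 0.02670577] 3.199203673205103
b [0.55720577 0.11645898] 1.6284073464102065
c [0.64695898 0.03649423] 0.0576110196153099
```

pad_b's shell (crop px 130,250) sits about 26 mm off its pad: it was knocked aside. It is stable, so I'll finish the turn and re-lay it at the mark, before the lock.

Call:
arm_command:
  targets:
    - [1.1, 1.3, 0, 0, 2]
    - [2.5, 2.5, 0, 0, 2]
    - [4, 3.4, 0, 0, 2]
    - [5.6, 4.1, 0, 0, 2]
    - [7.4, 4.5, 0, 0, 2]

```text
time: 22.82
position: [0.6466, -0.0508, 0.0744]
tool_rot: [0.885, 0.465, -0.003, -0.003]
ft_force: [-6.8, 4.8, 7.3]
grip_width: 0.0254
```

Call:
arm_command:
  targets:
    - [1.7, 0.2, 0, 0, 2]
    - [3.5, 0.1, 0, 0, 2]
    - [5.2, -0.2, 0, 0, 2]
    - [6.9, -0.8, 0, 0, 2]
    - [8.5, -1.6, 0, 0, 2]

```text
time: 23.45
position: [0.6791, 0.0266, 0.0744]
tool_rot: [0.885, 0.465, -0.006, -0.003]
ft_force: [-13.0, -0.9, 11.4]
grip_width: 0.0253
```

```bash
python3 -W ignore -c "
from h import *; post()"
```

```text
ang 6.241 r 0.1171 z 0.0744 F [-13.   -0.9  11.4] q [-0.12  0.78  1.38 -0.    0.99  0.48] w 0.025310943581003876
```

Call:
arm_command:
  targets:
    - [1.3, -1.2, 0, 0, 2]
    - [2.6, -2.5, 0, 0, 2]
    - [3.6, -4.0, 0, 0, 2]
    - [4.5, -5.5, 0, 0, 2]
    - [5.0, -7.2, 0, 0, 2]

```text
time: 24.08
position: [0.6525, 0.1068, 0.0745]
tool_rot: [0.885, 0.465, -0.002, 0.001]
ft_force: [-2.0, -4.6, 2.0]
grip_width: 0.0256
```

Call:
arm_command:
  targets:
    - [0.4, -1.7, 0, 0, 2]
    - [0.5, -3.5, 0, 0, 2]
    - [0.3, -5.3, 0, 0, 2]
    - [-0.1, -7.0, 0, 0, 2]
    - [-0.8, -8.6, 0, 0, 2]

```text
time: 24.7
position: [0.5793, 0.1498, 0.0745]
tool_rot: [0.885, 0.465, 0.001, 0.001]
ft_force: [0.9, -4.6, -0.5]
grip_width: 0.0251
```

Call:
arm_command:
  targets:
    - [-0.9, -1.5, 0, 0, 2]
    - [-2.0, -2.9, 0, 0, 2]
    - [-3.4, -4.1, 0, 0, 2]
    - [-4.8, -5.1, 0, 0, 2]
    - [-6.4, -5.8, 0, 0, 2]

```text
time: 25.32
position: [0.4938, 0.1321, 0.0744]
tool_rot: [0.886, 0.464, 0.001, -0.001]
ft_force: [-0.1, 4.4, 1.8]
grip_width: 0.0255
```

```bash
python3 -W ignore -c "
from h import *; post()
b,d=snap('top','t7'); crop(b,210,90,370,240,4,'t7c');shellpose(b,d,.045)
b,d=snap('scene','s7'); crop(b,170,110,330,270,5,'s7c')"
```

```text
ang 2.167 r 0.1215 z 0.0744 F [-0.1  4.4  1.8] q [0.04 0.61 1.84 0.   0.69 0.64] w 0.025538649615884455
px [285.5 177.3] ctr [ 0.489  -0.0195] ax 0.57 size [0.044 0.092] band [ 0.5093 -0.0051] band off 0.025 0.001
px [309.7 146.7] ctr [ 0.5818 -0.0562] ax -0.993 size [0.045 0.096] band [ 0.5936 -0.0756] band off 0.023 -0.001
px [252.2 127.5] ctr [0.6332 0.0734] ax 0.542 size [0.046 0.101] band [0.653  0.0845] band off 0.023 -0.001
```

View pics/s7c.png

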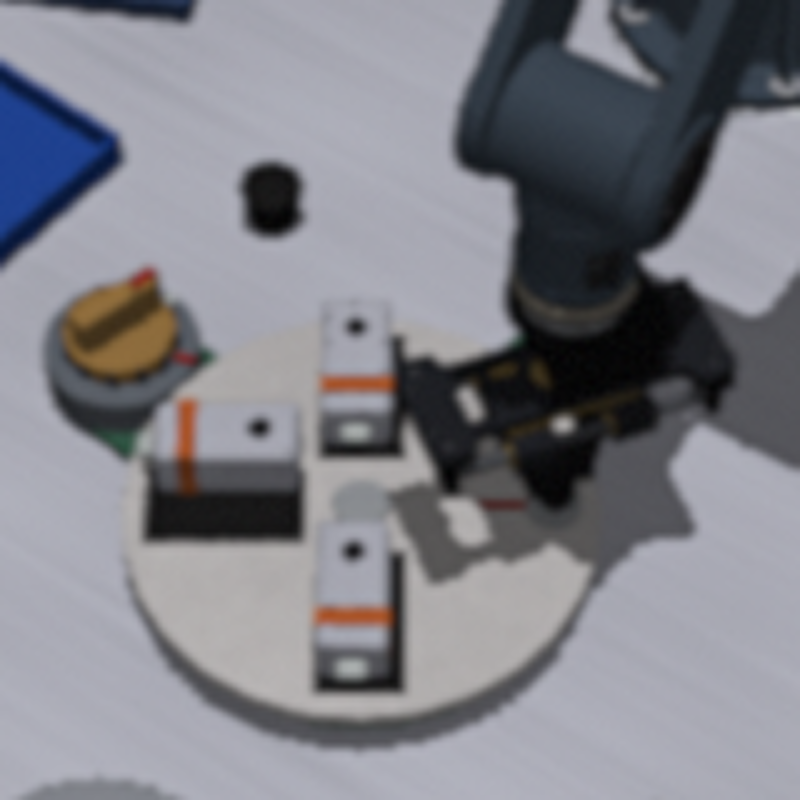

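The two other shells are good (offsets 6 and 4 mm). pad_b's shell is about 33 mm to the side. Finishing the turn.

Call:
arm_command:
  targets:
    - [-1.7, -0.5, 0, 0, 2]
    - [-3.5, -0.8, 0, 0, 2]
    - [-5.3, -0.8, 0, 0, 2]
    - [-7.0, -0.5, 0, 0, 2]
    - [-8.7, 0, 0, 0, 2]

```text
time: 26.05
position: [0.4424, 0.0597, 0.0744]
tool_rot: [0.885, 0.465, -0.002, -0.002]
ft_force: [-4.1, 2.6, 6.6]
grip_width: 0.0251
```

Call:
arm_command:
  targets:
    - [-0.9, 0.4, 0, 0, 2]
    - [-1.6, 0.8, 0, 0, 2]
    - [-1.6, 0.8, 0, 0, 2]
    - [-1.6, 0.8, 0, 0, 2]

```text
time: 26.55
position: [0.4394, 0.0416, 0.0744]
tool_rot: [0.885, 0.465, -0.003, -0.002]
ft_force: [-6.1, -0.1, 8.9]
grip_width: 0.0252
```

```bash
python3 -W ignore -c "
from h import *; post()
b,d=snap('top','t8'); shellpose(b,d,.045)
b,d=snap('scene','s8'); crop(b,170,110,330,270,5,'s8c')"
```

```text
ang 3.06 r 0.1231 z 0.0744 F [-6.1 -0.1  8.9] q [-0.16  0.56  2.01 -0.    0.58  0.44] w 0.02517002006820311
px [294.9 159.4] ctr [ 0.5574 -0.0542] ax 1.483 size [0.045 0.103] band [ 0.559  -0.0328] band off 0.021 0.0
px [235.  155.5] ctr [0.5739 0.114 ] ax 1.474 size [0.048 0.098] band [0.5749 0.1349] band off 0.021 0.001
px [284.6 121.8] ctr [ 0.6433 -0.0063] ax -0.1 size [0.045 0.098] band [ 0.6666 -0.0075] band off 0.023 0.001
```

View pics/s8c.png

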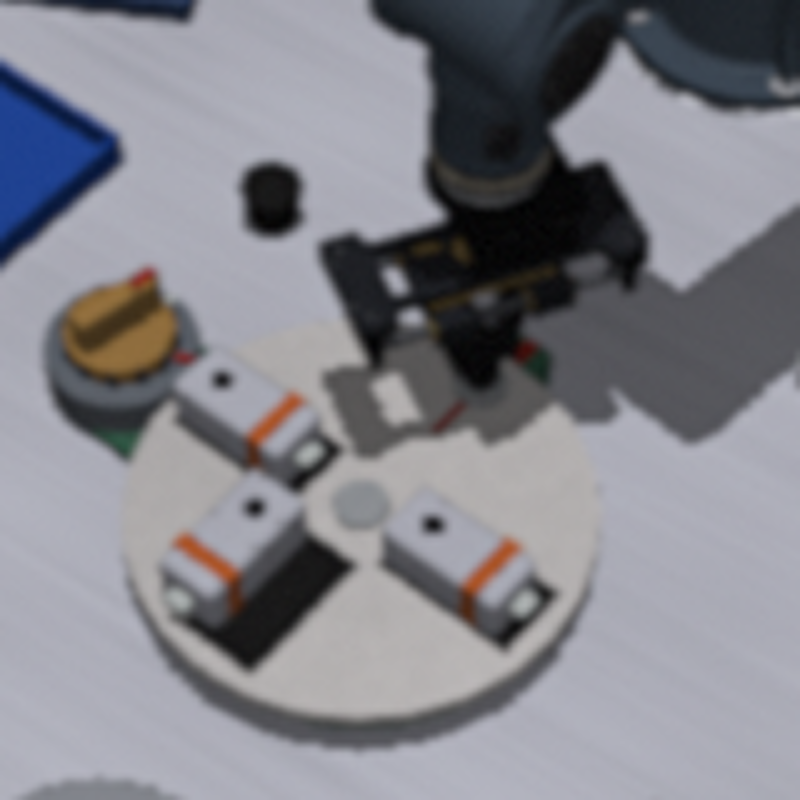

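The post stands at the index tab (crop px 530,360). pad_b's shell lies beside its pad (220,550). Releasing the post.

Call:
arm_command:
  targets:
    - [0, 0, 0, 0, 4]
    - [0, 0, 0, 0, 6]
    - [0, 0, 0, 0, 6]
    - [0, 0, 0, 0, 6]
    - [0, 0, 0, 0, 6]

```text
time: 27.28
position: [0.4432, 0.041, 0.074]
tool_rot: [0.885, 0.465, 0.0, 0.0]
ft_force: [-0.2, 0.4, 0.1]
grip_width: 0.059
```

Call:
arm_command:
  targets:
    - [0, 0, -3, 0, 6]
    - [0, 0, -7, 0, 6]
    - [0, 0, -10, 0, 6]

```text
time: 27.65
position: [0.4432, 0.041, 0.1754]
tool_rot: [0.885, 0.465, 0.0, 0.0]
ft_force: [0.6, 0.9, -0.7]
grip_width: 0.0599
```

```bash
python3 -W ignore -c "
from h import *; 
b,d=snap('top','t9'); R0=shellpose(b,d,.045); crop(b,210,90,370,240,4,'t9c')
k=cv2.inRange(b,(0,0,0),(45,45,45))[100:235,215:330]
print(loc((.6435,-.006,.16),-.09-np.pi/2))"
```

```text
px [295.1 158.9] ctr [ 0.5568 -0.0515] ax 1.543 size [0.045 0.104] band [ 0.5605 -0.0334] band off 0.018 -0.003
px [235.  155.5] ctr [0.5723 0.1132] ax 1.477 size [0.045 0.096] band [0.5749 0.1349] band off 0.022 -0.001
px [285.  121.8] ctr [ 0.6436 -0.0076] ax -0.08 size [0.046 0.097] band [ 0.6666 -0.0086] band off 0.023 0.001
([np.float64(7.38), np.float64(18.96), np.float64(1.99), np.float64(1.057)], 'jaw', np.float64(-0.604), 'q6', np.float64(0.44))
```

View pics/t9c.png

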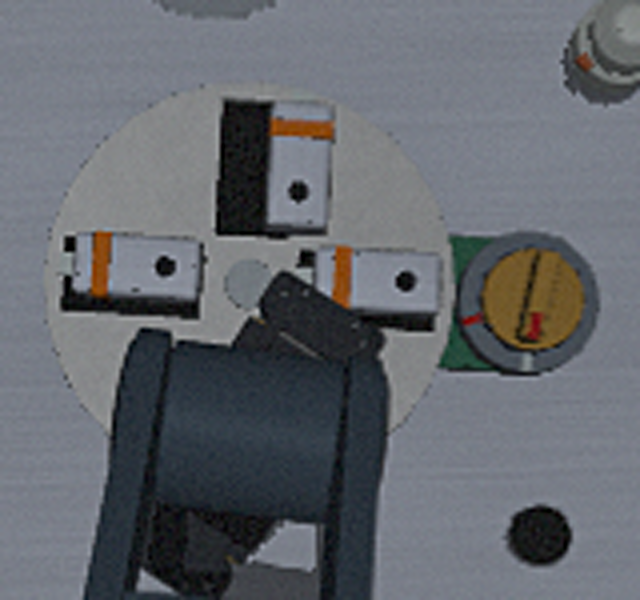

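Only pad_b's shell is off its pad (crop px 300,165; its bare pad is at 245,165). The ring pointer is still near the white free mark (530,330). Re-laying that shell.

Call:
arm_command:
  targets:
    - [1.8, 4.7, 0, 0.18, 6.6]
    - [3.7, 9.5, 0, 0.36, 6.6]
    - [5.5, 14.2, 0, 0.54, 6.6]
    - [7.4, 19, 0, 0.72, 7]
    - [7.4, 19, 0, 0.9, 7]

```text
time: 28.32
position: [0.6454, -0.0074, 0.1733]
tool_rot: [1.0, 0.03, 0.002, 0.0]
ft_force: [-1.4, 0.8, -0.0]
grip_width: 0.0694
```

Call:
arm_command:
  targets:
    - [0, 0, 1.5, 0.157, 7]
    - [0, 0, 3.5, 0.157, 7]
    - [0, 0, 5, 0.157, 7]
    - [0, 0, 5, 0.157, 7]

```text
time: 28.82
position: [0.6401, -0.0057, 0.1223]
tool_rot: [0.999, -0.045, -0.002, -0.0]
ft_force: [0.8, 0.1, 0.3]
grip_width: 0.0701
```

```bash
python3 -W ignore -c "
from h import *; 
b,d=snap('scene','s9'); crop(b,170,110,330,270,5,'s9c')
print(loc((.6435,-.007,.056),-.09-np.pi/2)); print(robot.get_obs()['position'])"
```

```text
([np.float64(0.27), np.float64(0.09), np.float64(6.74), np.float64(-0.0)], 'jaw', np.float64(-1.661), 'q6', np.float64(1.48))
[ 0.6409758  -0.00587855  0.12336037]
```

View pics/s9c.png

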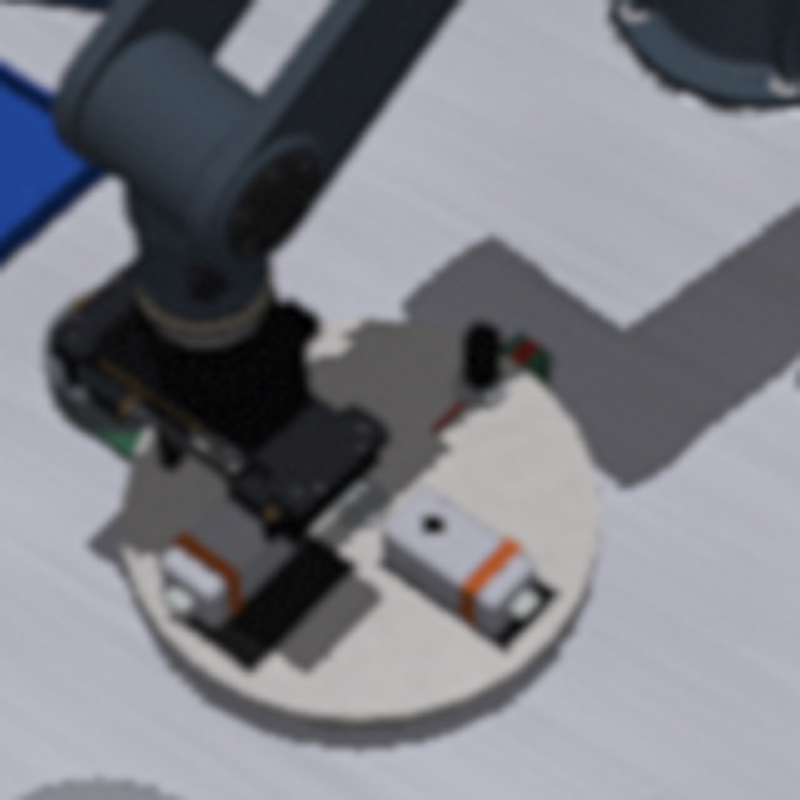

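The post is still at the mark (crop px 483,355), and the hand is over the shell.

Call:
arm_command:
  newtons: 25
  targets:
    - [0.2, 0.1, 2.5, 0, 7]
    - [0.2, 0.1, 5, 0, 7]
    - [0.2, 0.1, 6.7, 0, 7]
    - [0.2, 0.1, 6.7, 0, 7]
    - [0.2, 0.1, 6.7, 0, 3.8]

```text
time: 29.5
position: [0.6441, -0.0072, 0.058]
tool_rot: [0.999, -0.045, 0.001, 0.0]
ft_force: [-0.3, 0.6, 0.1]
grip_width: 0.0656
```

Call:
arm_command:
  targets:
    - [0, 0, 0, 0, 3.8]
    - [0, 0, 0, 0, 3.8]
    - [0, 0, 0, 0, 3.8]
    - [0, 0, 0, 0, 3.8]
    - [0, 0, 0, 0, 3.8]

```text
time: 30.12
position: [0.6438, -0.0068, 0.0579]
tool_rot: [0.999, -0.045, 0.001, -0.0]
ft_force: [-0.1, 0.6, 5.6]
grip_width: 0.0435
```

Call:
arm_command:
  targets:
    - [0, 0, -1, 0, 3.8]
    - [0, 0, -2.5, 0, 3.8]
    - [0, 0, -2.5, 0, 3.8]

```text
time: 30.5
position: [0.6445, -0.0075, 0.0837]
tool_rot: [0.999, -0.045, 0.002, 0.0]
ft_force: [-0.4, -0.8, -1.6]
grip_width: 0.0437
```

```bash
python3 -W ignore -c "
from h import *; p,t=pad('b',3.06); print(p,loc((*p,.056),t)); print(robot.get_obs()['position'])"
```

```text
[0.64681722 0.02467232] ([np.float64(-0.07), np.float64(-3.23), np.float64(2.77), np.float64(-0.009)], 'jaw', np.float64(-1.661), 'q6', np.float64(1.48))
[ 0.64446746 -0.00753035  0.0837011 ]
```

Call:
arm_command:
  targets:
    - [-0.1, -1.7, 0, 0, 3.8]
    - [-0.1, -3.2, 0.5, 0, 3.8]
    - [-0.1, -3.2, 1.8, 0, 3.8]
    - [-0.1, -3.2, 2.4, 0, 3.8]
    - [-0.1, -3.2, 2.7, 0, 3.8]

```text
time: 31.12
position: [0.6439, 0.0256, 0.0576]
tool_rot: [0.999, -0.045, -0.002, -0.0]
ft_force: [-9.7, 3.5, 32.2]
grip_width: 0.0439
```

Call:
arm_command:
  targets:
    - [0, 0, 0.1, 0, 3.8]
    - [0, 0, 0.1, 0, 6.2]
    - [0, 0, 0.1, 0, 6.2]
    - [0, 0, 0.1, 0, 6.2]
    - [0, 0, 0.1, 0, 6.2]

```text
time: 31.75
position: [0.645, 0.0247, 0.0534]
tool_rot: [0.999, -0.045, -0.0, 0.0]
ft_force: [0.2, 0.7, 0.4]
grip_width: 0.0615
```

Call:
arm_command:
  targets:
    - [0, 0, -3, 0, 6.2]
    - [0, 0, -8, 0, 6.2]
    - [0, 0, -12, 0, 6.6]
    - [0, -4, -13, 0, 6.6]
    - [-4, -4, -13, 0, 6.6]

```text
time: 32.38
position: [0.6122, 0.0698, 0.1856]
tool_rot: [0.999, -0.044, 0.004, -0.0]
ft_force: [-0.5, -0.1, -0.4]
grip_width: 0.0659
```

```bash
python3 -W ignore -c "
from h import *;
b,d=snap('top','t10'); R0=shellpose(b,d,.045); crop(b,210,90,370,240,4,'t10c')
b,d=snap('scene','s10'); crop(b,170,110,330,270,5,'s10c')
for k in 'abc': print(pad(k,3.06)[0].round(4))"
```

```text
px [294.9 159.5] ctr [ 0.557  -0.0528] ax 1.476 size [0.045 0.101] band [ 0.5588 -0.0329] band off 0.02 0.0
[0.569  0.1163]
[0.6468 0.0247]
[ 0.5552 -0.0531]
```

View pics/s10c.png

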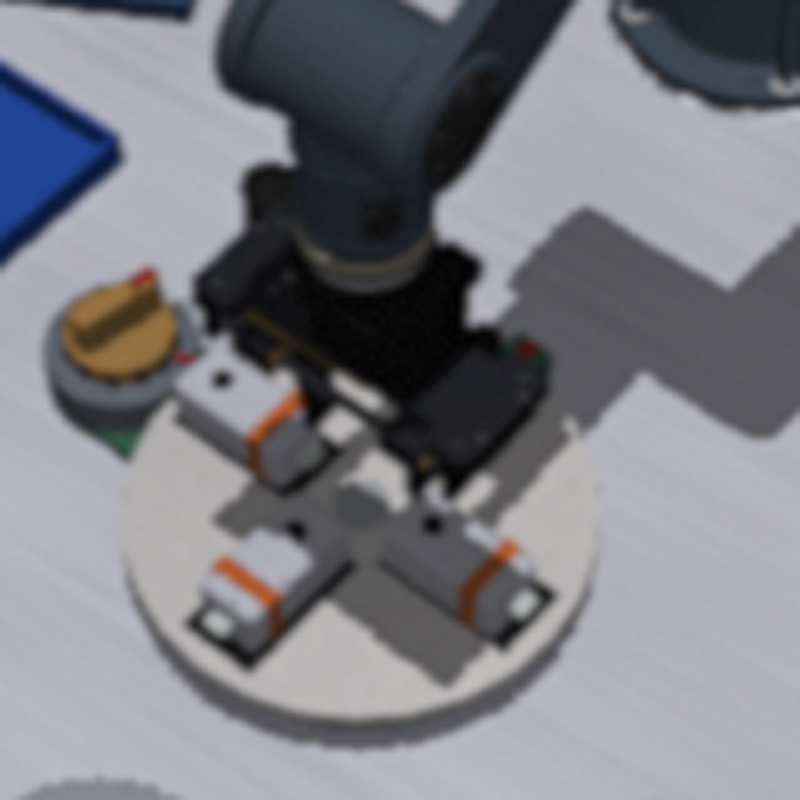

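View pics/t10c.png

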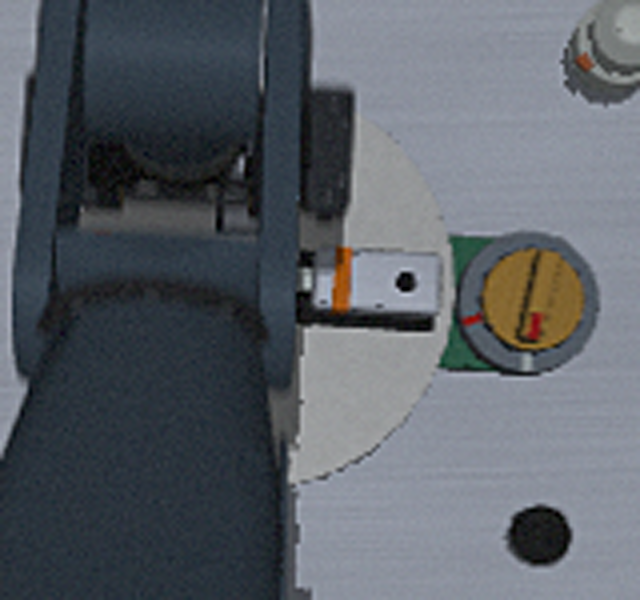

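All three shells now sit on their pads (scene crop px 245,430; 275,590; 470,570). Now measuring the ring.

```bash
python3 -W ignore -c "
from h import *;
b=cv2.imread('pics/t10.png');d=np.load('pics/t10d.npy'); P=heights('top',d)
crop(b,320,140,370,190,12,'ring')
for v in range(148,184,2): print(v,[int(round(1000*P[v,u,2])) if P[v,u,2]==P[v,u,2] else -1 for u in range(326,364,2)])
"
```

```text
148 [3, 2, 3, 2, 7, 5, 43, 41, 46, 44, 41, -1, -1, 3, -1, -2, -2, -2, 1]
150 [12, 13, 16, 12, 46, 42, 43, 43, 43, 45, 45, 43, 40, 4, 1, 0, -3, 1, 0]
152 [10, 11, 14, 41, 44, 44, 44, 59, 61, 57, 90, 44, 40, 46, -2, 0, -3, -2, 3]
154 [16, 32, 41, 41, 41, 61, 57, 58, 59, 90, 88, 96, 45, 38, 41, 2, 0, 5, -4]
156 [14, 47, 44, 45, 61, 61, 60, 61, 64, 90, 95, 93, 58, 61, 41, 44, 3, 7, -3]
158 [41, 42, 45, 59, 59, 62, 61, 60, 73, 89, 93, 92, 60, 60, 62, 40, 2, 3, -1]
160 [42, 38, 43, 55, 57, -1, 62, 59, 87, 94, 92, 89, 60, 59, 61, 39, 42, 2, 5]
162 [43, 42, 44, 59, 61, 57, 61, 62, 88, 87, 92, 62, 61, 62, 59, 41, 46, -5, -1]
164 [38, 43, 54, 58, 63, 58, 62, 61, 85, 90, 90, 60, 62, 61, 58, 40, 45, 7, -3]
166 [41, 41, 46, 62, 61, 58, 57, 57, 86, 92, 88, 59, 58, 59, 62, 44, 46, 2, -1]
168 [42, 42, 40, 57, 62, 62, 65, 62, 90, 94, 96, 59, 60, 56, 55, 48, 46, 1, 4]
170 [45, 43, 42, 58, 61, 61, 58, 69, 94, 95, 61, 60, 59, 59, 61, 41, 44, -6, -1]
172 [43, 43, 42, 50, 59, 57, 61, 84, 90, 97, 62, 59, 60, 60, 39, 45, 1, -4, 1]
174 [25, 42, 44, 43, 46, 60, 62, 74, 87, 92, 58, 62, 58, 42, 43, 46, -1, 1, 2]
176 [11, 35, 41, 47, 43, 52, 59, 57, 62, 58, 58, 54, 43, 44, 44, -1, -2, 0, 4]
178 [10, 15, 36, 42, 42, 39, 39, 44, 45, 49, 42, 40, 41, 43, 1, 3, -4, 6, 0]
180 [13, 14, 15, 28, 43, 45, 42, 40, 43, 37, 38, 42, 43, 1, -1, 3, 4, -1, 5]
182 [6, 10, 10, 9, 14, 35, 37, 41, 43, 42, 41, 2, 6, 0, -1, -7, 0, -1, 7]
```

View pics/ring.png

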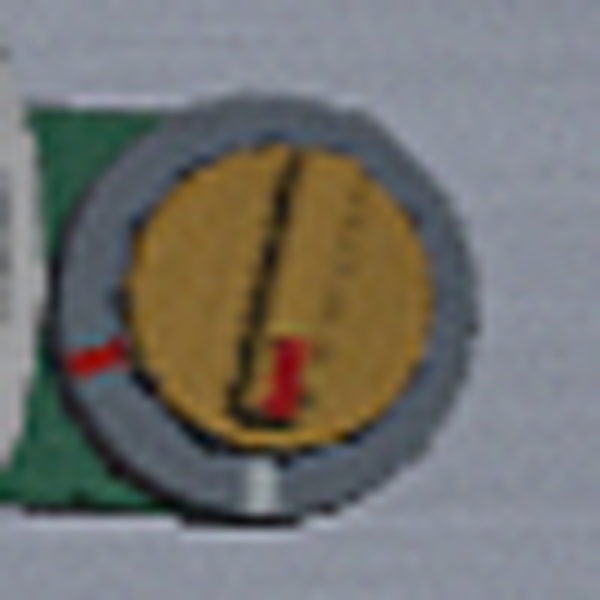

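```bash
python3 -W ignore -c "
from h import *;
o=-.5
pc=cast('top',[[342.4+o,165.6+o]],.043)[0]; rc=cast('top',[[343.4+o,164.7+o]],.060)[0]
red=cast('top',[[328.2+o,170.0+o]],.043)[0]; wh=cast('top',[[341.8+o,180.6+o]],.043)[0]; pt=cast('top',[[344+o,171.5+o]],.092)[0]
print(pc,rc,red,wh,pt)
X=(pc+rc)/2
for n,p in (('red',red),('white',wh),('ptr',pt)): v=p-X; print(n,np.arctan2(v[1],v[0]),np.linalg.norm(v[:2]))
Q=[]
for t in ('t9','t10'):
  d=np.load(f'pics/{t}d.npy'); P=heights('top',d)
  m=np.zeros(d.shape,bool); m[148:182,326:364]=True
  q=P[m&(P[...,2]>.083)&(P[...,2]<.1)]; Q.append(q)
q=np.vstack(Q)[:,:2].astype(np.float32); r=cv2.minAreaRect(q); print(r)
vx,vy,x0,y0=cv2.fitLine(q,cv2.DIST_HUBER,0,.001,.001).ravel(); print('line',np.arctan2(vy,vx),x0,y0)
"
```

```text
[ 0.54341763 -0.17247461  0.043     ] [ 0.54424322 -0.17229125  0.06      ] [ 0.53169238 -0.13042501  0.043     ] [ 0.49969071 -0.16900319  0.043     ] [ 0.52189461 -0.16715015  0.092     ]
red 1.8523996819240396 0.04367836004790312
white 3.0651726442993343 0.044268924019963546
ptr 2.907419457811941 0.02255131912025236
((0.5446236729621887, -0.17123821377754211), (0.016397181898355484, 0.06415833532810211), 75.41531372070312)
line -0.23457244 0.5457288 -0.17171885
```

Ring axis is at (0.544,-0.172), with the pointer at 2.90 rad against white 3.065 and red 1.852. The ring reads about 0.16, so it needs about +1.04 clockwise. Approaching the bar.

```bash
python3 -W ignore -c "
from h import *; print(loc((.544,-.172,.14),-1.81),robot.get_obs()['q'].round(2))"
```

```text
([np.float64(-3.78), np.float64(24.61), np.float64(4.36), np.float64(0.151)], 'jaw', np.float64(-1.659), 'q6', np.float64(1.59)) [-0.07  0.55  1.51  0.    1.09  1.59]
```

Call:
arm_command:
  targets:
    - [-1, 5, 0, 0.05, 5]
    - [-2, 10, 0, 0.1, 5]
    - [-3, 15, 0, 0.15, 5]
    - [-3.6, 20, 0, 0.15, 5]
    - [-3.6, 24.4, 0, 0.15, 5]

```text
time: 33.1
position: [0.5506, -0.1736, 0.1838]
tool_rot: [0.993, -0.12, -0.0, 0.0]
ft_force: [0.6, -0.1, 0.4]
grip_width: 0.0499
```

Call:
arm_command:
  targets:
    - [0, 0, 2, 0, 4.5]
    - [0, 0, 4, 0, 4.5]
    - [0, 0, 4, 0, 4.5]

```text
time: 33.48
position: [0.55, -0.1715, 0.1424]
tool_rot: [0.993, -0.12, -0.002, -0.001]
ft_force: [0.1, 0.2, 0.3]
grip_width: 0.0453
```

```bash
python3 -W ignore -c "
from h import *; print(loc((.544,-.172,.066),-1.81),robot.get_obs()['q'].round(2))
b,d=snap('scene','s11'); crop(b,150,110,290,250,5,'s11c')"
```

```text
([np.float64(-0.55), np.float64(0.2), np.float64(7.64), np.float64(-0.002)], 'jaw', np.float64(-1.812), 'q6', np.float64(1.32)) [-0.5   0.57  1.63 -0.    0.95  1.32]
```

View pics/s11c.png

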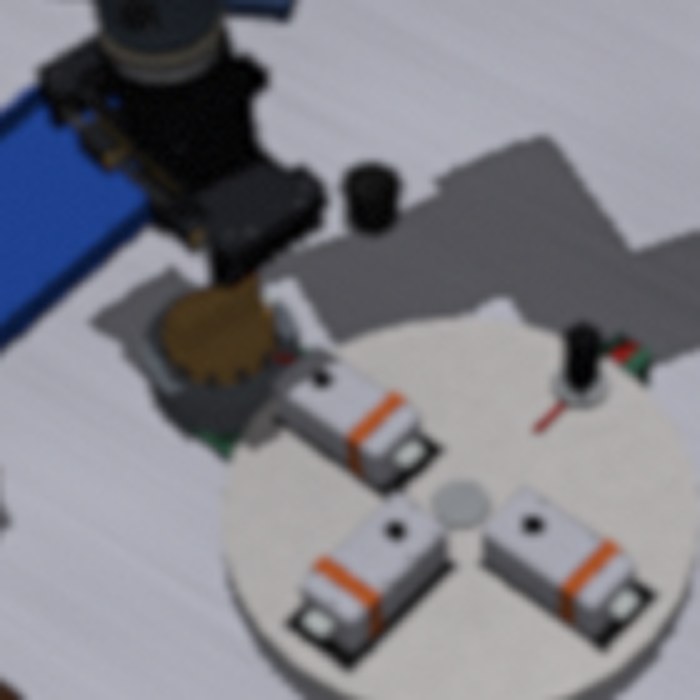

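All three shells lie on their pads and the post is at the index tab (crop px 583,355). The hand is above the ring. Lowering onto the bar.

Call:
arm_command:
  newtons: 40
  targets:
    - [-0.5, 0.2, 3, 0, 4.5]
    - [-0.5, 0.2, 6, 0, 4.5]
    - [-0.5, 0.2, 7.5, 0, 4.5]
    - [-0.5, 0.2, 7.5, 0, 4.5]
    - [-0.5, 0.2, 7.5, 0, 1]

```text
time: 34.15
position: [0.5468, -0.1726, 0.0701]
tool_rot: [0.993, -0.12, 0.001, 0.0]
ft_force: [-0.2, 0.9, 0.1]
grip_width: 0.0403
```

Call:
arm_command:
  targets:
    - [0, 0, 0, 0, 1]
    - [0, 0, 0, 0, 1]
    - [0, 0, 0, 0, 1]
    - [0, 0, 0, 0, 1]
    - [0, 0, 0, 0, 1]

```text
time: 34.78
position: [0.5461, -0.1718, 0.0696]
tool_rot: [0.993, -0.12, 0.0, -0.0]
ft_force: [1.1, 3.1, 6.0]
grip_width: 0.0154
```

Gripped at 15.4 mm. Turning clockwise.

Call:
arm_command:
  targets:
    - [0, 0, 0, 0.1, 1]
    - [0, 0, 0, 0.25, 1]
    - [0, 0, 0, 0.4, 1]
    - [0, 0, 0, 0.55, 1]
    - [0, 0, 0, 0.7, 1]

```text
time: 35.4
position: [0.5446, -0.174, 0.0696]
tool_rot: [0.891, -0.454, -0.0, 0.002]
ft_force: [-5.1, -4.2, 6.0]
grip_width: 0.0162
```

Call:
arm_command:
  targets:
    - [0, 0, 0, 0.12, 1]
    - [0, 0, 0, 0.24, 1]
    - [0, 0, 0, 0.34, 1]
    - [0, 0, 0, 0.34, 1]
    - [0, 0, 0, 0.34, 1]

```text
time: 36.02
position: [0.5434, -0.1747, 0.0696]
tool_rot: [0.803, -0.596, -0.001, 0.003]
ft_force: [-7.1, -6.9, 7.4]
grip_width: 0.0156
```

Call:
arm_command:
  targets:
    - [0, 0, 0, 0, 3]
    - [0, 0, 0, 0, 4.5]
    - [0, 0, 0, 0, 4.5]
    - [0, 0, 0, 0, 4.5]

```text
time: 36.52
position: [0.5458, -0.172, 0.0688]
tool_rot: [0.802, -0.597, -0.0, 0.0]
ft_force: [0.6, -0.1, 0.3]
grip_width: 0.0429
```

Call:
arm_command:
  targets:
    - [0, 0, -4, 0, 4.5]
    - [0, 0, -9, 0, 4.5]
    - [0, 0, -13, 0, 4.5]
    - [-5, 0, -13, 0, 5]
    - [-10, 0, -13, 0, 6]

```text
time: 37.15
position: [0.5172, -0.0757, 0.1998]
tool_rot: [0.802, -0.598, 0.001, -0.0]
ft_force: [0.2, 1.4, -0.4]
grip_width: 0.0538
```

```bash
python3 -W ignore -c "
from h import *; print(robot.get_obs()['q'].round(2),robot.get_obs()['position'])
b,d=snap('top','t11'); crop(b,210,90,370,240,5,'t11c')
"
```

```text
[-0.36  0.42  1.71  0.    1.01  2.49] [ 0.51716011 -0.07569442  0.19976479]
```

View pics/t11c.png

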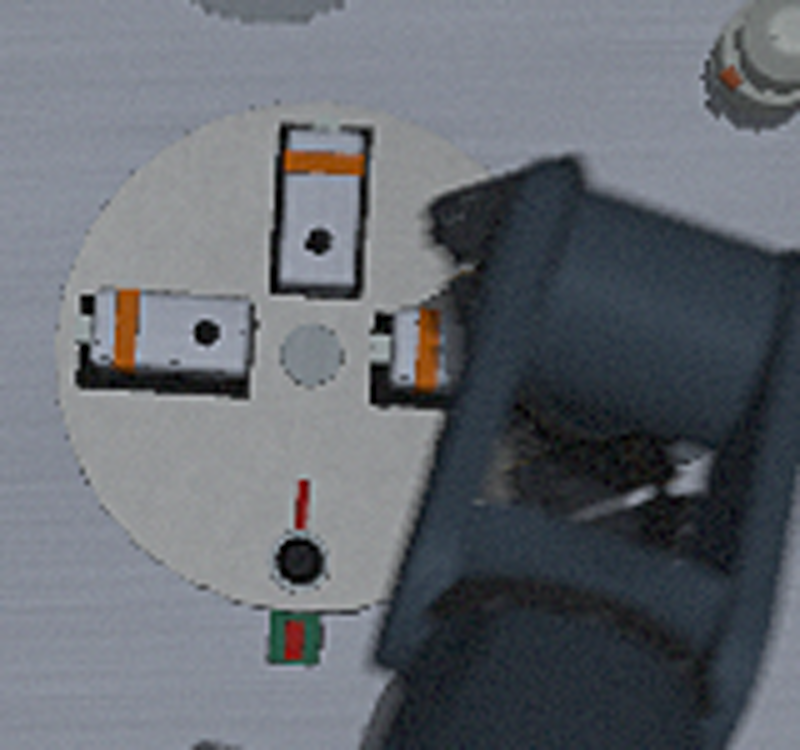

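The shells are on their pads and the post is at the mark (crop px 300,560). The arm hides the ring, so I'll swing towards pad_a, unwinding the wrist, and look again.

```bash
python3 -W ignore -c "
from h import *; print(loc((.5723,.1145,.18),-.09))"
```

```text
([np.float64(-15.84), np.float64(-11.02), np.float64(1.97), np.float64(0.383)], 'jaw', np.float64(-2.849), 'q6', np.float64(2.49))
```

Call:
arm_command:
  targets:
    - [-3, -2.2, 0, -0.18, 6.5]
    - [-6, -4.4, 0, -0.36, 6.5]
    - [-10, -6.6, 0, -0.54, 6.5]
    - [-13, -8.8, 0, -0.72, 6.5]
    - [-15.8, -11, 0, -0.9, 6.5]

```text
time: 37.83
position: [0.5773, 0.108, 0.1989]
tool_rot: [0.983, -0.186, -0.0, 0.0]
ft_force: [0.9, -1.2, -0.2]
grip_width: 0.0648
```

```bash
python3 -W ignore -c "
from h import *;
b,d=snap('top','t12'); crop(b,320,140,370,190,12,'ring2')
o=-.5
P=heights('top',d); m=np.zeros(d.shape,bool); m[148:182,326:364]=True
q=P[m&(P[...,2]>.083)&(P[...,2]<.1)][:,:2].astype(np.float32); r=cv2.minAreaRect(q); print(r)
vx,vy,x0,y0=cv2.fitLine(q,cv2.DIST_HUBER,0,.001,.001).ravel(); print('line',np.arctan2(vy,vx),x0,y0)"
```

```text
((0.544394850730896, -0.17219537496566772), (0.01614731177687645, 0.06188175827264786), 16.90924835205078)
line -1.269745 0.5438316 -0.17173927
```

View pics/ring2.png

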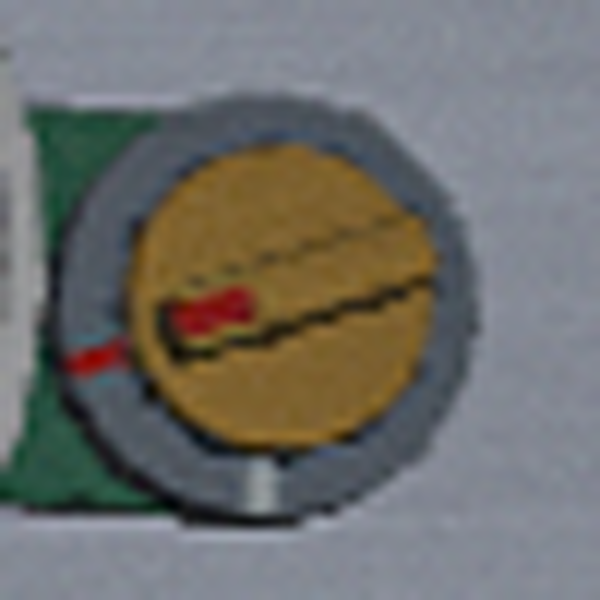

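The bar now points at the red mark (bar direction 1.87, mark 1.85; ring about 1.19), so it is locked. Measuring the tray.

```bash
python3 -W ignore -c "
from h import *;
b=cv2.imread('pics/top0.png'); hsv=cv2.cvtColor(b,cv2.COLOR_BGR2HSV); m=cv2.inRange(hsv,(105,170,40),(125,255,255)); m[:, :370]=0; m[:,445:]=0
c,_=cv2.findContours(m,cv2.RETR_EXTERNAL,cv2.CHAIN_APPROX_NONE); c=max(c,key=cv2.contourArea); print(cv2.boundingRect(c))
q=cast('top',c[:,0].astype(float),.03)[:,:2].astype(np.float32); r=cv2.minAreaRect(q); print(r)
crop(b,375,115,440,225,5,'tray')
s=cv2.imread('pics/s10.png')
b2=cv2.imread('pics/t12.png'); d=np.load('pics/t12d.npy'); shellpose(b2,d,.045)
print(loc((.5723,.114,.18),-.09))"
```

```text
(383, 126, 49, 92)
((0.5201455950737, -0.3706088066101074), (0.14535640180110931, 0.26832321286201477), 85.6307601928711)
px [294.9 159.5] ctr [ 0.557  -0.0554] ax 1.48 size [0.045 0.101] band [ 0.5588 -0.0329] band off 0.023 0.0
px [274.5 122.2] ctr [0.6556 0.0215] ax -0.032 size [0.042 0.069] band [0.6662 0.0211] band off 0.011 0.0
([np.float64(-0.72), np.float64(0.05), np.float64(1.91), np.float64(1.294)], 'jaw', np.float64(-1.938), 'q6', np.float64(1.94))
```

View pics/tray.png

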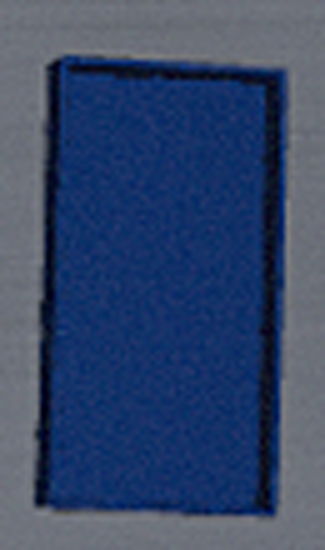

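The tray centre is about (0.520,-0.373), with its long axis at -0.077 rad. Unwinding the wrist over pad_a's shell.

Call:
arm_command:
  targets:
    - [-0.3, 0, 0, -0.18, 6.6]
    - [-0.5, 0, 0, -0.36, 6.6]
    - [-0.5, 0, 0, -0.54, 6.6]
    - [-0.5, 0, 0, -0.72, 6.6]
    - [-0.5, 0, 0, -0.9, 6.6]

```text
time: 38.5
position: [0.5724, 0.1083, 0.1989]
tool_rot: [0.966, 0.26, -0.0, -0.0]
ft_force: [-1.4, -0.4, 1.1]
grip_width: 0.0659
```

Call:
arm_command:
  targets:
    - [0, 0, 1, -0.18, 6.6]
    - [0, 0, 3, -0.36, 6.6]
    - [0, 0, 5, -0.54, 6.6]
    - [0, 0, 6, -0.72, 6.6]
    - [0, 0, 7, -0.9, 6.6]

```text
time: 39.12
position: [0.5724, 0.1082, 0.1283]
tool_rot: [0.757, 0.654, -0.0, -0.0]
ft_force: [-0.5, -0.4, -0.2]
grip_width: 0.066
```

```bash
python3 -W ignore -c "
from h import *;
b,d=snap('top','t13'); shellpose(b,d,.045)
b,d=snap('scene','s13'); crop(b,150,110,310,270,5,'s13c')
print(loc((.5723,.1135,.056),-.09),robot.get_obs()['position'])"
```

```text
px [294.9 159.5] ctr [ 0.557  -0.0541] ax 1.48 size [0.045 0.098] band [ 0.5588 -0.0329] band off 0.021 0.0
px [274.5 122.2] ctr [0.6414 0.0232] ax -0.029 size [0.045 0.097] band [0.6662 0.0211] band off 0.025 -0.001
([np.float64(0.54), np.float64(0.02), np.float64(7.18), np.float64(-0.061)], 'jaw', np.float64(-0.151), 'q6', np.float64(0.15)) [0.57152193 0.10824332 0.12775835]
```

View pics/s13c.png

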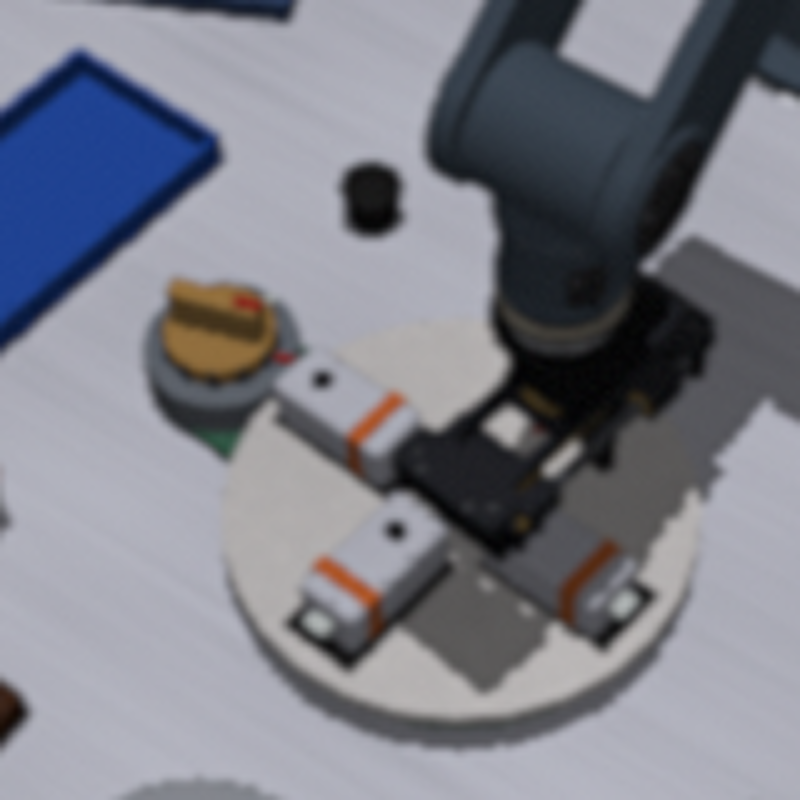

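The hand is over pad_a's shell (crop px 570,555), and the ring pointer is at the red mark (270,320). Grasping.

Call:
arm_command:
  newtons: 25
  targets:
    - [0.5, 0, 2.5, -0.06, 6.6]
    - [0.5, 0, 5, -0.06, 6.6]
    - [0.5, 0, 7, -0.06, 6.6]
    - [0.5, 0, 7, -0.06, 6.6]
    - [0.5, 0, 7, -0.06, 3.8]

```text
time: 39.85
position: [0.5741, 0.1133, 0.0599]
tool_rot: [0.739, 0.674, 0.001, 0.001]
ft_force: [1.7, 0.4, 0.3]
grip_width: 0.062
```

Call:
arm_command:
  targets:
    - [0, 0, 0, 0, 3.8]
    - [0, 0, 0, 0, 3.8]
    - [0, 0, 0, 0, 3.8]
    - [0, 0, 0, 0, 3.8]
    - [0, 0, 0, 0, 3.8]

```text
time: 40.48
position: [0.5731, 0.1133, 0.0599]
tool_rot: [0.739, 0.674, -0.0, -0.0]
ft_force: [-1.6, -0.2, 5.6]
grip_width: 0.0438
```

Call:
arm_command:
  targets:
    - [0, 0, -2, 0, 3.8]
    - [0, 0, -6, 0, 3.8]
    - [0, 0, -11, 0, 3.8]
    - [0, 0, -13, 0, 3.8]

```text
time: 40.98
position: [0.575, 0.1133, 0.1919]
tool_rot: [0.739, 0.674, 0.002, 0.002]
ft_force: [-0.0, 0.5, -0.8]
grip_width: 0.0444
```

```bash
cat >> h.py <<'E'
def slot(i): return np.array([.520,-.373])+i*.078*np.array([.997,-.077])
E
python3 -W ignore -c "
from h import *;
for i in (1,0,-1): print(slot(i),loc((*slot(i),.18),-.077))
print(robot.get_obs()['position'])"
```

```text
[ 0.597766 -0.379006] ([np.float64(-48.83), np.float64(6.73), np.float64(1.2), np.float64(-0.014)], 'jaw', np.float64(-0.091), 'q6', np.float64(0.1))
[ 0.52  -0.373] ([np.float64(-48.93), np.float64(-1.07), np.float64(1.16), np.float64(-0.014)], 'jaw', np.float64(-0.091), 'q6', np.float64(0.1))
[ 0.442234 -0.366994] ([np.float64(-49.04), np.float64(-8.87), np.float64(1.12), np.float64(-0.014)], 'jaw', np.float64(-0.091), 'q6', np.float64(0.1))
[0.57504126 0.11334644 0.19192932]
```

Call:
arm_command:
  targets:
    - [-5.5, 0.7, 0, 0, 3.8]
    - [-11, 1.4, 0, 0, 3.8]
    - [-16.5, 2.1, 0, 0, 3.8]
    - [-22, 2.8, 0, 0, 3.8]
    - [-27.5, 3.5, 0, 0, 3.8]

```text
time: 41.6
position: [0.583, -0.1655, 0.1887]
tool_rot: [0.739, 0.674, 0.0, 0.0]
ft_force: [0.5, 1.0, -1.1]
grip_width: 0.0436
```

Call:
arm_command:
  targets:
    - [-5.5, 0.7, 0, 0, 3.8]
    - [-11, 1.5, 0, 0, 3.8]
    - [-16.5, 2.5, 0, 0, 3.8]
    - [-20.5, 3, 0, 0, 3.8]
    - [-20.5, 3, 3, 0, 3.8]

```text
time: 42.22
position: [0.596, -0.3767, 0.1609]
tool_rot: [0.74, 0.673, 0.0, 0.005]
ft_force: [0.4, 0.5, -1.8]
grip_width: 0.0437
```

```bash

python3 -W ignore -c "
from h import *;
for i in (1,): print(slot(i),loc((*slot(i),.022),-.077))
print(robot.get_obs()['position'])
b,d=snap('scene','s14'); crop(b,90,60,250,220,5,'s14c')"
```

```text
[ 0.597766 -0.379006] ([np.float64(-0.13), np.float64(0.1), np.float64(13.9), np.float64(-0.018)], 'jaw', np.float64(-0.095), 'q6', np.float64(-0.63))
[ 0.59595072 -0.37667774  0.16093939]
```

View pics/s14c.png

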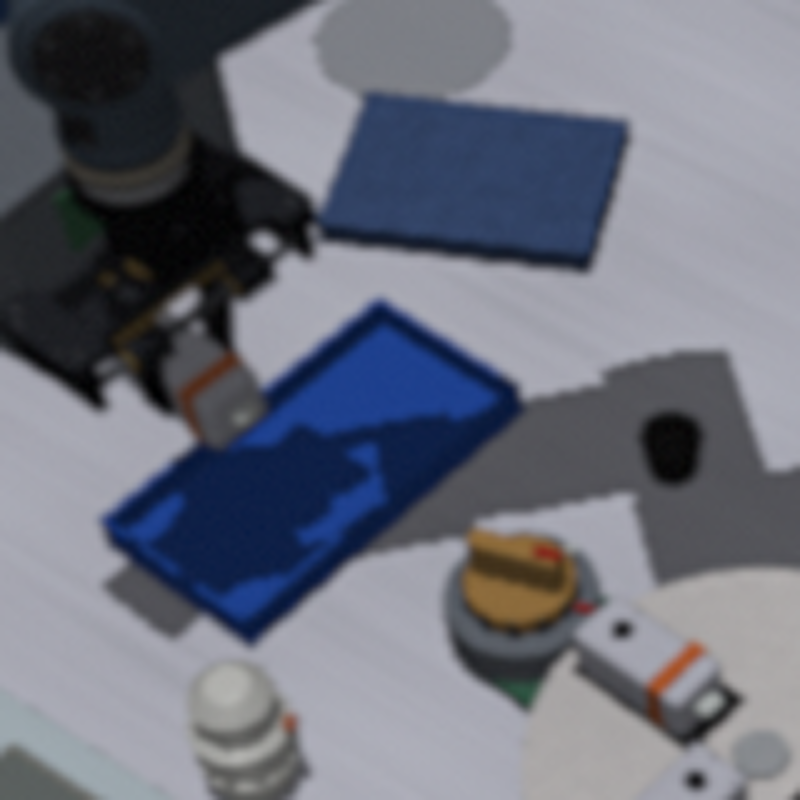

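The shell hangs over the far end of the tray (crop px 215,395), and the insulator (240,740) is clear. Lowering.

Call:
arm_command:
  targets:
    - [-0.1, 0.1, 4, -0.015, 3.8]
    - [-0.1, 0.1, 8, -0.015, 3.8]
    - [-0.1, 0.1, 11, -0.015, 3.8]
    - [-0.1, 0.1, 13, -0.015, 3.8]
    - [-0.1, 0.1, 13.5, -0.015, 3.8]

```text
time: 42.9
position: [0.5947, -0.3708, 0.0226]
tool_rot: [0.733, 0.68, -0.0, -0.001]
ft_force: [-0.2, 0.2, -1.6]
grip_width: 0.044
```

Call:
arm_command:
  targets:
    - [0, 0, 0.3, 0, 3.8]
    - [0, 0, 0.5, 0, 3.8]

```text
time: 43.15
position: [0.5962, -0.3723, 0.0204]
tool_rot: [0.733, 0.68, 0.0, 0.001]
ft_force: [0.0, -0.6, -1.2]
grip_width: 0.0439
```

Call:
arm_command:
  targets:
    - [0, 0, 0.2, 0, 3.8]
    - [0, 0, 0.4, 0, 3.8]
    - [0, 0, 0.4, 0, 3.8]

```text
time: 43.52
position: [0.5962, -0.3724, 0.0199]
tool_rot: [0.733, 0.68, -0.0, 0.001]
ft_force: [-3.8, 3.2, 14.8]
grip_width: 0.0439
```

Call:
arm_command:
  targets:
    - [0, 0, -0.3, 0, 3.8]
    - [0, 0, -0.3, 0, 5.8]
    - [0, 0, -0.3, 0, 5.8]
    - [0, 0, -0.3, 0, 5.8]
    - [0, 0, -0.3, 0, 5.8]

```text
time: 44.15
position: [0.5953, -0.3717, 0.0177]
tool_rot: [0.733, 0.68, -0.0, -0.0]
ft_force: [-0.3, -0.1, -1.0]
grip_width: 0.0575
```

Call:
arm_command:
  targets:
    - [0, 0, -4, 0, 5.8]
    - [0, 0, -10, 0, 5.8]
    - [0, 0, -16, 0, 6.6]
    - [4, 0, -17, 0, 6.6]
    - [9, 0, -17, 0, 6.6]

```text
time: 44.78
position: [0.6031, -0.2828, 0.1902]
tool_rot: [0.734, 0.679, 0.001, 0.002]
ft_force: [0.2, -0.0, 0.2]
grip_width: 0.0657
```

```bash

python3 -W ignore -c "
from h import *;
b,d=snap('top','t15'); shellpose(b,d,.005);shellpose(b,d,.045)
b,d=snap('scene','s15'); crop(b,90,80,310,260,3.6,'s15c')
print(loc((.557,-.053,.15),-.09),robot.get_obs()['position'])"
```

```text
no comp [294.88821411 159.45294189]
no comp [274.48455811 122.23231506]
px [294.9 159.5] ctr [ 0.5566 -0.0527] ax 1.476 size [0.046 0.101] band [ 0.5588 -0.0329] band off 0.02 -0.0
px [274.5 122.2] ctr [0.6424 0.0236] ax -0.094 size [0.044 0.096] band [0.6662 0.0211] band off 0.024 -0.0
([np.float64(21.95), np.float64(-6.07), np.float64(3.92), np.float64(0.018)], 'jaw', np.float64(-0.072), 'q6', np.float64(-0.53)) [ 0.60183931 -0.27642665  0.18834726]
```

View pics/s15c.png

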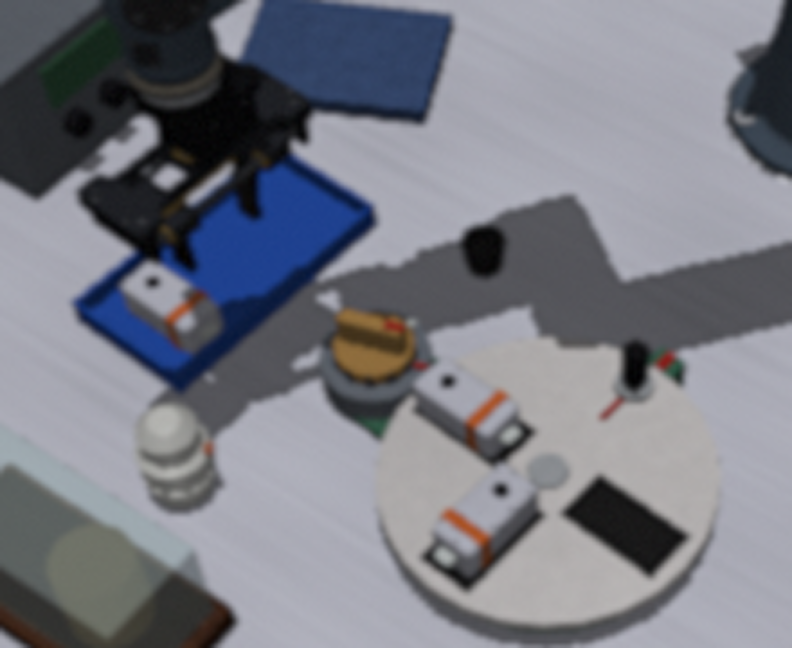

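The first shell lies flat in the far end of the tray (crop px 170,305). The other two are on pads b and c, with the ring and post unmoved. Next is pad_c's shell.

Call:
arm_command:
  targets:
    - [5.5, -1.5, 0, 0, 6.6]
    - [11, -3, 0, 0, 6.6]
    - [16.5, -4.5, 0, 0, 6.6]
    - [21.5, -5.6, 1, 0.01, 6.6]
    - [21.5, -5.6, 4, 0.01, 6.6]

```text
time: 45.5
position: [0.5629, -0.0604, 0.149]
tool_rot: [0.735, 0.678, 0.001, 0.001]
ft_force: [0.8, -0.6, -0.1]
grip_width: 0.066
```

Call:
arm_command:
  targets:
    - [0, 0, 2, 0, 6.6]
    - [0, 0, 3, 0, 6.6]
    - [0, 0, 3, 0, 6.6]

```text
time: 45.88
position: [0.5625, -0.0637, 0.1174]
tool_rot: [0.737, 0.676, -0.0, -0.001]
ft_force: [0.4, 0.5, -0.6]
grip_width: 0.0658
```

```bash

python3 -W ignore -c "
from h import *;
print(loc((.557,-.053,.056),-.09),robot.get_obs()['position'])"
```

```text
([np.float64(1.02), np.float64(-0.63), np.float64(6.14), np.float64(0.004)], 'jaw', np.float64(-0.086), 'q6', np.float64(-0.22)) [ 0.56246814 -0.06373856  0.11743324]
```

Call:
arm_command:
  newtons: 25
  targets:
    - [1, -0.6, 1, 0, 6.6]
    - [1, -0.6, 3.5, 0, 6.6]
    - [1, -0.6, 6, 0, 6.6]
    - [1, -0.6, 6, 0, 6.6]
    - [1, -0.6, 6, 0, 3.8]

```text
time: 46.5
position: [0.5579, -0.0528, 0.0588]
tool_rot: [0.737, 0.676, 0.0, 0.0]
ft_force: [-0.2, 0.1, -0.1]
grip_width: 0.0618
```

Call:
arm_command:
  targets:
    - [0, 0, 0, 0, 3.8]
    - [0, 0, 0, 0, 3.8]
    - [0, 0, 0, 0, 3.8]
    - [0, 0, 0, 0, 3.8]
    - [0, 0, 0, 0, 3.8]

```text
time: 47.12
position: [0.5573, -0.0529, 0.0589]
tool_rot: [0.737, 0.676, -0.0, 0.0]
ft_force: [-1.3, 0.5, 6.2]
grip_width: 0.0437
```

Call:
arm_command:
  targets:
    - [0, 0, -2, 0, 3.8]
    - [0, 0, -6, 0, 3.8]
    - [0, 0, -11, 0, 3.8]
    - [0, 0, -13, 0, 3.8]

```text
time: 47.62
position: [0.5592, -0.0533, 0.1909]
tool_rot: [0.737, 0.676, 0.002, 0.002]
ft_force: [0.4, -0.5, -1.5]
grip_width: 0.044
```

```bash
python3 -W ignore -c "
from h import *;
print(loc((*slot(0),.18),-.077),robot.get_obs()['position'])"
```

```text
([np.float64(-32.19), np.float64(-1.16), np.float64(1.11), np.float64(-0.009)], 'jaw', np.float64(-0.086), 'q6', np.float64(-0.21)) [ 0.55916844 -0.0532508   0.1908859 ]
```

Call:
arm_command:
  targets:
    - [-6, -0.2, 0, 0, 3.8]
    - [-12, -0.4, 0, 0, 3.8]
    - [-18, -0.6, 0, 0, 3.8]
    - [-24, -0.8, 0, 0, 3.8]
    - [-30, -1, 0, 0, 3.8]

```text
time: 48.25
position: [0.5213, -0.3526, 0.1876]
tool_rot: [0.737, 0.676, 0.0, -0.0]
ft_force: [1.6, 0.1, -2.4]
grip_width: 0.0437
```

Call:
arm_command:
  targets:
    - [-2, 0, 2, 0, 3.8]
    - [-2, 0, 6, 0, 3.8]
    - [-2, 0, 10, 0, 3.8]
    - [-2, 0, 12, 0, 3.8]
    - [-2, 0, 12, 0, 3.8]

```text
time: 48.88
position: [0.5185, -0.3684, 0.0651]
tool_rot: [0.737, 0.676, 0.0, -0.003]
ft_force: [-0.5, -0.3, -1.8]
grip_width: 0.0437
```

```bash
python3 -W ignore -c "
from h import *;
print(loc((*slot(0),.02),-.077),robot.get_obs()['position'])
b,d=snap('scene','s16'); crop(b,90,80,310,260,3.6,'s16c')"
```

```text
([np.float64(-0.47), np.float64(0.21), np.float64(4.51), np.float64(-0.008)], 'jaw', np.float64(-0.085), 'q6', np.float64(-0.71)) [ 0.51854715 -0.3684082   0.06510786]
```

View pics/s16c.png

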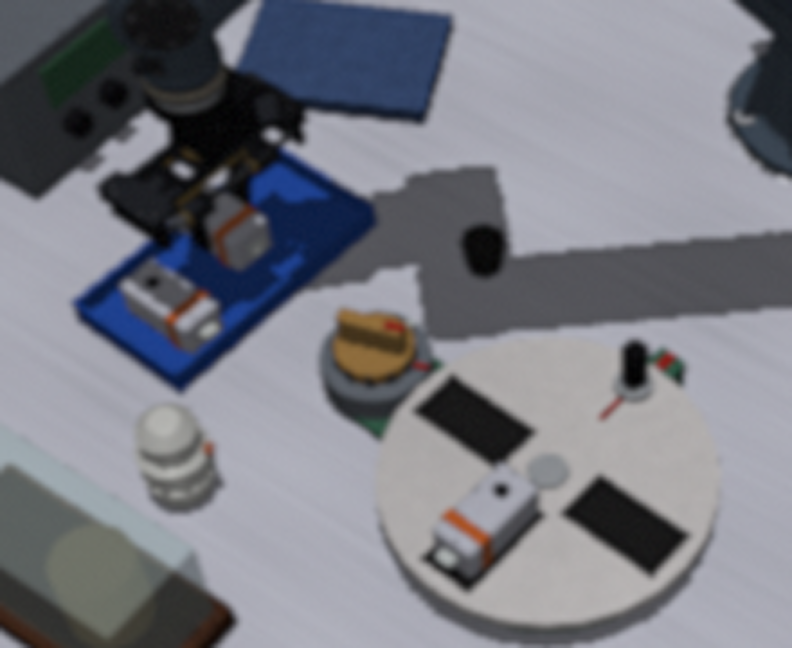

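The second shell is in the hand over mid-tray (crop px 240,230), clear of the first.

Call:
arm_command:
  targets:
    - [-0.2, 0, 2, 0, 3.8]
    - [-0.2, 0, 3.5, 0, 3.8]
    - [-0.2, 0, 4.3, 0, 3.8]
    - [-0.2, 0, 4.5, 0, 3.8]
    - [-0.2, 0, 4.5, 0, 3.8]

```text
time: 49.55
position: [0.52, -0.373, 0.0231]
tool_rot: [0.737, 0.676, 0.0, 0.0]
ft_force: [-0.1, -0.0, -1.2]
grip_width: 0.0437
```

Call:
arm_command:
  targets:
    - [0, 0, 0.2, 0, 3.8]
    - [0, 0, 0.4, 0, 3.8]
    - [0, 0, 0.5, 0, 3.8]
    - [0, 0, 0.5, 0, 3.8]

```text
time: 50.05
position: [0.5201, -0.373, 0.0189]
tool_rot: [0.737, 0.676, -0.0, 0.0]
ft_force: [-1.4, 1.2, 4.2]
grip_width: 0.0438
```

Call:
arm_command:
  targets:
    - [0, 0, 0, 0, 5.8]
    - [0, 0, 0, 0, 5.8]
    - [0, 0, 0, 0, 5.8]
    - [0, 0, 0, 0, 5.8]

```text
time: 50.55
position: [0.5199, -0.3728, 0.0179]
tool_rot: [0.737, 0.676, 0.0, -0.0]
ft_force: [-0.1, -0.4, 0.1]
grip_width: 0.0579
```

Call:
arm_command:
  targets:
    - [0, 0, -4, 0, 5.8]
    - [0, 0, -10, 0, 5.8]
    - [0, 0, -16, 0, 6.6]
    - [5, 0, -17, 0, 6.6]
    - [11, 0, -17, 0, 6.6]

```text
time: 51.18
position: [0.5304, -0.2639, 0.1901]
tool_rot: [0.738, 0.675, 0.001, 0.003]
ft_force: [0.4, 0.6, 0.2]
grip_width: 0.066
```

```bash

python3 -W ignore -c "
from h import *;
b,d=snap('top','t17'); shellpose(b,d,.005);shellpose(b,d,.045)
print(loc((.643,.0235,.15),-.08-np.pi/2),robot.get_obs()['position'])"
```

```text
no comp [274.41818237 122.22789001]
px [274.4 122.2] ctr [0.6438 0.0238] ax -0.098 size [0.044 0.099] band [0.6662 0.0213] band off 0.023 -0.0
([np.float64(28.55), np.float64(9.11), np.float64(4.06), np.float64(1.567)], 'jaw', np.float64(-0.084), 'q6', np.float64(-0.56)) [ 0.52838335 -0.25364111  0.18867221]
```

Call:
arm_command:
  targets:
    - [5, 1.7, 0, 0.18, 6.6]
    - [10, 3.4, 0, 0.36, 6.6]
    - [15, 5, 0, 0.54, 6.6]
    - [20, 6.5, 0, 0.72, 6.6]
    - [24.5, 8, 0, 0.9, 6.6]

```text
time: 51.85
position: [0.6304, -0.0242, 0.1879]
tool_rot: [0.958, 0.286, -0.0, -0.0]
ft_force: [0.2, -0.5, 0.1]
grip_width: 0.066
```

Call:
arm_command:
  targets:
    - [0, 0, 0, 0.18, 6.6]
    - [0, 0, 1, 0.36, 6.6]
    - [0, 0, 2, 0.54, 6.6]
    - [0, 0, 4, 0.66, 6.6]
    - [0, 0, 4, 0.66, 6.6]

```text
time: 52.48
position: [0.6286, -0.0258, 0.1463]
tool_rot: [0.999, -0.037, -0.002, -0.0]
ft_force: [-0.3, -0.2, 0.4]
grip_width: 0.066
```

```bash

python3 -W ignore -c "
from h import *;
print(loc((.643,.0235,.056),-.085-np.pi/2),robot.get_obs()['position'])
b,d=snap('scene','s17'); crop(b,90,80,310,260,3.6,'s17c')"
```

```text
([np.float64(1.11), np.float64(-5.02), np.float64(9.03), np.float64(0.011)], 'jaw', np.float64(-1.644), 'q6', np.float64(1.43)) [ 0.62858982 -0.02578718  0.14628944]
```

View pics/s17c.png

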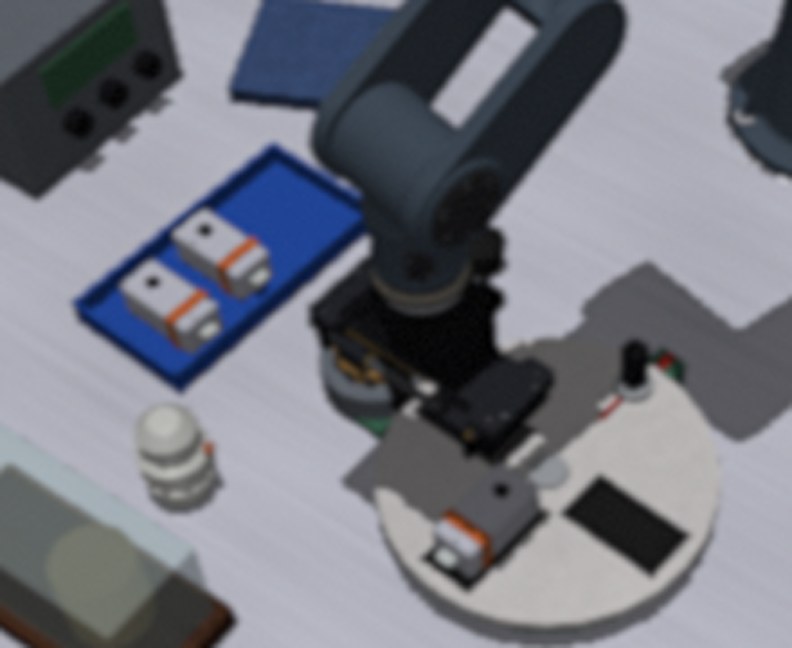

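Two shells lie flat side by side in the tray (crop px 170,305 and 222,250). Now the last one.

Call:
arm_command:
  newtons: 25
  targets:
    - [0.6, -2.5, 0, 0, 6.6]
    - [1.1, -4.9, 1, 0, 6.6]
    - [1.1, -4.9, 3, 0, 6.6]
    - [1.1, -4.9, 3, 0, 6.6]

```text
time: 53.02
position: [0.644, 0.0224, 0.1174]
tool_rot: [0.999, -0.037, -0.001, -0.0]
ft_force: [1.0, 0.3, 0.7]
grip_width: 0.0658
```

```bash

python3 -W ignore -c "
from h import *;
print(loc((.643,.0235,.056),-.085-np.pi/2),robot.get_obs()['position'])"
```

```text
([np.float64(-0.09), np.float64(-0.1), np.float64(6.14), np.float64(0.012)], 'jaw', np.float64(-1.644), 'q6', np.float64(1.51)) [0.64397412 0.02240077 0.11743596]
```

Call:
arm_command:
  targets:
    - [-0.1, -0.1, 2, 0, 6.6]
    - [-0.1, -0.1, 4.5, 0, 6.6]
    - [-0.1, -0.1, 6, 0, 6.6]
    - [-0.1, -0.1, 6, 0, 6.6]
    - [-0.1, -0.1, 6, 0, 3.8]

```text
time: 53.65
position: [0.6447, 0.0229, 0.059]
tool_rot: [0.999, -0.038, 0.001, 0.0]
ft_force: [0.1, -0.2, -0.1]
grip_width: 0.0614
```

Call:
arm_command:
  targets:
    - [0, 0, 0, 0, 3.8]
    - [0, 0, 0, 0, 3.8]
    - [0, 0, 0, 0, 3.8]
    - [0, 0, 0, 0, 3.8]
    - [0, 0, 0, 0, 3.8]

```text
time: 54.28
position: [0.6444, 0.0235, 0.059]
tool_rot: [0.999, -0.038, 0.001, -0.0]
ft_force: [-0.6, 2.0, 5.7]
grip_width: 0.0439
```

Call:
arm_command:
  targets:
    - [0, 0, -2, 0, 3.8]
    - [0, 0, -6, 0, 3.8]
    - [0, 0, -11, 0, 3.8]
    - [0, 0, -13, 0, 3.8]

```text
time: 54.78
position: [0.6455, 0.0225, 0.1923]
tool_rot: [0.999, -0.038, 0.003, 0.001]
ft_force: [1.2, -1.1, -1.6]
grip_width: 0.0442
```

```bash
python3 -W ignore -c "
from h import *;
print(loc((*slot(-1),.18),-.077),robot.get_obs()['position'])"
```

```text
([np.float64(-17.35), np.float64(40.36), np.float64(1.17), np.float64(-1.569)], 'jaw', np.float64(-1.646), 'q6', np.float64(1.51)) [0.64545687 0.02245627 0.19226008]
```

Call:
arm_command:
  targets:
    - [-2.1, 5, 0, -0.18, 3.8]
    - [-4.2, 10, 0, -0.36, 3.8]
    - [-6.4, 15, 0, -0.54, 3.8]
    - [-8.6, 20, 0, -0.72, 3.8]
    - [-10.8, 25, 0, -0.9, 3.8]

```text
time: 55.4
position: [0.5166, -0.2189, 0.1888]
tool_rot: [0.916, 0.402, -0.0, 0.0]
ft_force: [-0.1, 0.1, -1.3]
grip_width: 0.0438
```

Call:
arm_command:
  targets:
    - [0, 0, 0, -0.18, 3.8]
    - [0, 0, 0, -0.36, 3.8]
    - [0, 0, 0, -0.54, 3.8]
    - [0, 0, 0, -0.67, 3.8]

```text
time: 55.9
position: [0.5174, -0.2175, 0.1886]
tool_rot: [0.733, 0.68, -0.0, 0.0]
ft_force: [0.4, -1.0, -1.0]
grip_width: 0.0438
```

```bash
python3 -W ignore -c "
from h import *;
print(loc((*slot(-1),.18),-.077),robot.get_obs()['position'],robot.get_obs()['grip_width'])"
```

```text
([np.float64(-15.47), np.float64(-6.37), np.float64(0.88), np.float64(0.002)], 'jaw', np.float64(-0.075), 'q6', np.float64(-0.52)) [ 0.51737987 -0.21752013  0.1886468 ] 0.04382893879405195
```

Call:
arm_command:
  targets:
    - [-5, -2.1, 0, 0, 3.8]
    - [-10, -4.2, 0, 0, 3.8]
    - [-15.2, -6.3, 0, 0, 3.8]
    - [-15.2, -6.3, 4, 0, 3.8]
    - [-15.2, -6.3, 8, 0, 3.8]

```text
time: 56.52
position: [0.4424, -0.3655, 0.1083]
tool_rot: [0.735, 0.678, -0.0, 0.001]
ft_force: [-0.3, -0.4, -0.7]
grip_width: 0.0437
```

Call:
arm_command:
  targets:
    - [0, 0, 3, 0, 3.8]
    - [0, 0, 4, 0, 3.8]
    - [0, 0, 4, 0, 3.8]

```text
time: 56.9
position: [0.443, -0.3638, 0.0682]
tool_rot: [0.735, 0.679, -0.0, -0.0]
ft_force: [0.3, 0.7, -1.2]
grip_width: 0.0437
```

```bash
python3 -W ignore -c "
from h import *;
print(loc((*slot(-1),.023),-.077),robot.get_obs()['position'])
b,d=snap('scene','s18'); crop(b,90,60,250,220,5,'s18c')"
```

```text
([np.float64(-0.32), np.float64(-0.05), np.float64(4.52), np.float64(-0.002)], 'jaw', np.float64(-0.079), 'q6', np.float64(-0.8)) [ 0.44297687 -0.36381172  0.06820534]
```

View pics/s18c.png

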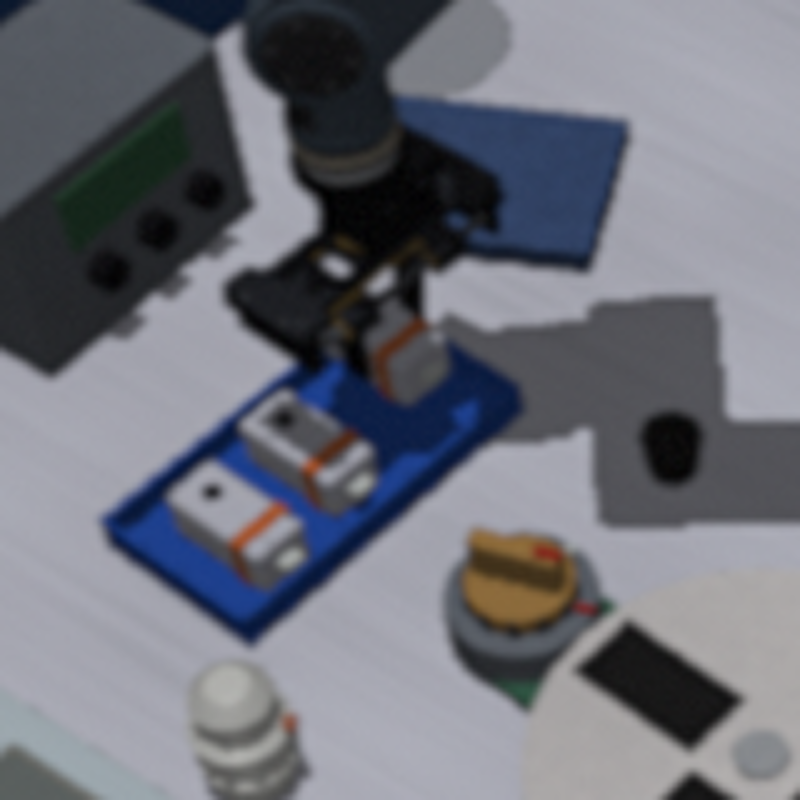

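The last shell hangs over the near end of the tray (crop px 405,355), clear of its neighbour. Lowering.

Call:
arm_command:
  targets:
    - [-0.2, 0, 2, 0, 3.8]
    - [-0.2, 0, 3.5, 0, 3.8]
    - [-0.2, 0, 4.4, 0, 3.8]
    - [-0.2, 0, 4.6, 0, 3.8]
    - [-0.2, 0, 4.8, 0, 3.8]

```text
time: 57.58
position: [0.4431, -0.3659, 0.0203]
tool_rot: [0.735, 0.678, -0.0, 0.0]
ft_force: [-0.2, 0.2, -1.0]
grip_width: 0.0438
```

Call:
arm_command:
  targets:
    - [0, 0, 0.1, 0, 3.8]
    - [0, 0, 0.2, 0, 3.8]
    - [0, 0, 0.2, 0, 3.8]

```text
time: 57.95
position: [0.4431, -0.3659, 0.019]
tool_rot: [0.735, 0.678, -0.0, 0.0]
ft_force: [-0.3, 1.1, 5.7]
grip_width: 0.0435
```

Call:
arm_command:
  targets:
    - [0, 0, 0, 0, 5.8]
    - [0, 0, 0, 0, 5.8]
    - [0, 0, 0, 0, 5.8]
    - [0, 0, 0, 0, 5.8]

```text
time: 58.45
position: [0.4428, -0.3657, 0.0179]
tool_rot: [0.735, 0.678, 0.0, -0.0]
ft_force: [0.4, -0.4, 0.2]
grip_width: 0.0578
```

Call:
arm_command:
  targets:
    - [0, 0, -4, 0, 5.8]
    - [0, 0, -9, 0, 5.8]
    - [0, 0, -14, 0, 6]
    - [0, 0, -18, 0, 6]

```text
time: 58.95
position: [0.443, -0.3659, 0.2002]
tool_rot: [0.735, 0.678, -0.0, 0.001]
ft_force: [0.4, 0.6, 0.0]
grip_width: 0.0598
```

Call:
arm_command:
  targets:
    - [6, 0, 0, 0, 6]
    - [12, 0, 0, 0, 6]
    - [18, -1, 0, 0, 6]
    - [24, -1, 0, 0, 6]
    - [30, -1, 0, 0, 6]

```text
time: 59.58
position: [0.4566, -0.0641, 0.1982]
tool_rot: [0.735, 0.678, 0.0, 0.0]
ft_force: [0.6, 0.2, -0.5]
grip_width: 0.0598
```

Call:
arm_command:
  targets:
    - [6, 0, 0, 0, 6]
    - [12, 0, 0, 0, 6]
    - [18, 0, 0, 0, 6]
    - [24, 0, 0, 0, 6]
    - [30, 0, 0, 0, 6]

```text
time: 60.2
position: [0.4804, 0.2352, 0.1981]
tool_rot: [0.735, 0.679, 0.0, 0.0]
ft_force: [1.4, 0.5, 0.4]
grip_width: 0.0602
```

Call:
arm_command:
  targets:
    - [0, 0, 0, 0, 6]
    - [0, 0, 0, 0, 6]
    - [0, 0, 0, 0, 6]

```text
time: 60.58
position: [0.4803, 0.2318, 0.1979]
tool_rot: [0.735, 0.678, -0.0, -0.0]
ft_force: [0.7, 0.2, 0.4]
grip_width: 0.06
```

```bash
python3 -W ignore -c "
from h import *;
print(robot.get_obs()['position'])
b,d=snap('top','t19'); 
for c,a,s,w in shellpose(b,d,.005):
  v=c-slot(0); print('tray',(v@[.997,-.077]).round(3),(v@[.077,.997]).round(3))
cv2.imwrite('pics/t19x.png',cv2.resize(b,(768,576)))
P=heights('top',d); m=np.zeros(d.shape,bool); m[148:182,326:364]=True
q=P[m&(P[...,2]>.083)&(P[...,2]<.1)][:,:2].astype(np.float32); print('ring',cv2.minAreaRect(q))
k=cv2.inRange(b,(0,0,0),(45,45,45)); cs,_=cv2.findContours(k,cv2.RETR_EXTERNAL,cv2.CHAIN_APPROX_NONE)
for c in cs:
  a=cv2.contourArea(c); r=cv2.minAreaRect(c)
  if a>450 and 215<r[0][0]<330 and 105<r[0][1]<215:
    w=cast('top',[r[0]],.045)[0]; v=w[:2]-C; print('pad',w.round(3),np.arctan2(v[1],v[0]).round(3),a)
b,d=snap('scene','s19'); cv2.imwrite('pics/s19x.png',cv2.resize(b,(768,576)))"
```

```text
[0.48034532 0.23178118 0.19793828]
px [402.5 196.5] ctr [ 0.4444 -0.3669] ax 1.478 size [0.045 0.102] band [ 0.4466 -0.3474] band off 0.02 -0.0
px [403.5 170. ] ctr [ 0.5223 -0.3708] ax 1.544 size [0.044 0.103] band [ 0.5241 -0.3539] band off 0.017 -0.001
px [400.5 145. ] ctr [ 0.5978 -0.3658] ax 1.549 size [0.048 0.103] band [ 0.5981 -0.3487] band off 0.017 0.0
tray -0.076 0.0
tray 0.002 0.002
tray 0.077 0.013
ring ((0.5445747375488281, -0.17271670699119568), (0.01622067764401436, 0.061992570757865906), 16.753828048706055)
pad [ 0.555 -0.053  0.045] -1.657 561.0
pad [0.57  0.117 0.045] 1.483 564.5
pad [0.646 0.025 0.045] -0.08 541.5
```

View pics/t19x.png

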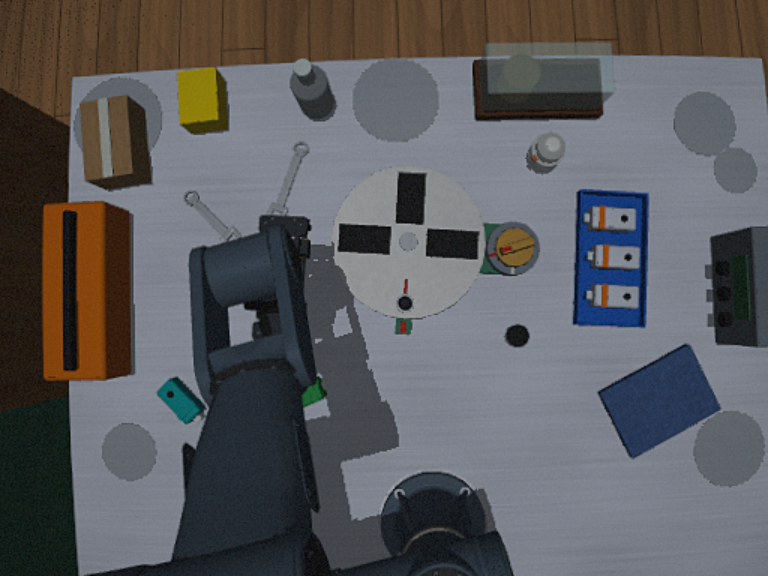

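View pics/s19x.png

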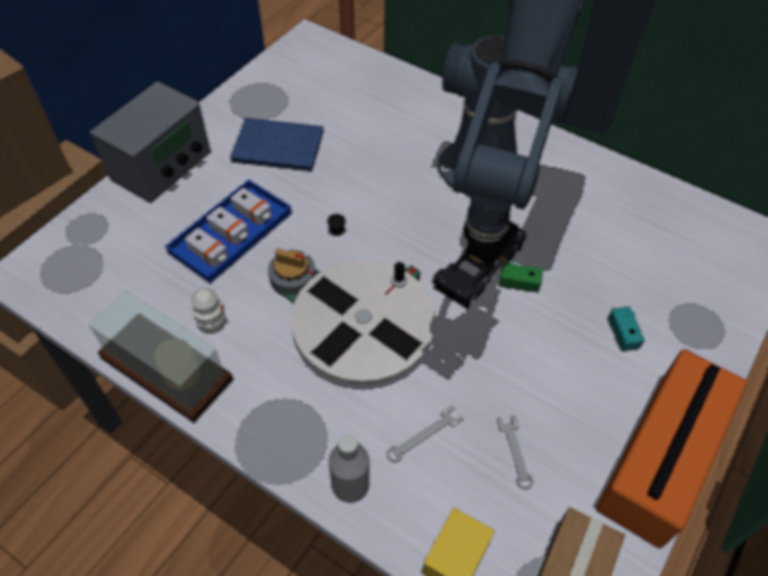

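The final views show three shells side by side in the tray (top px 612,217; 614,257; 612,296). The post is at the mark (404,303) and the ring pointer at red. The bystanders are where they started.

```bash
python3 -c "
from rig import robot; print(robot.hand_in())"
```

```text
the job is handed in; nothing more can be done
None
```

I did the whole job and handed it in at about 61 s of the 210 s allowed. The rig reports no verdict, so what follows rests on my own last camera checks.

- **Laying out:** I laid all three shells on pads a, b and c, each within about 6 mm of its pad centre and aligned with it.
- **Turning:** I turned the turntable anticlockwise by its crank post, past the mark once and on to the mark again. The post stopped within about 0.01 rad of the mark line.
- **Knocked shell:** During the turn, pad_b's shell was found 26–33 mm off its pad. I re-laid it at the mark, before touching the lock.
- **Lock:** I then turned the lock ring clockwise. It reads about 1.19, against a target of 1.2.
- **Tray:** I moved the shells to the tray one at a time after that.

**Last checks:**
- The shells lie flat side by side in the tray, at −76, +2 and +77 mm along its length and 0, 2 and 13 mm across it.
- The turntable and ring had not moved since they were set.
- The bystanders look where they started in the pictures; I did not measure their positions.
- The robot is clear of everything.

No check failed at the end. Two placings pressed harder than intended, with 24 and 32 N at the wrist, still within the limits. The first shell was gripped about 1 cm higher than planned because I started lifting before the fingers had closed.

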